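Make up the vent-filter kit and the hose kit

ROBOT

A 6-joint arm with a two-finger parallel gripper is mounted at the origin on a cart in front of the work surface, level with it; the furniture and walls round the work are solid. World frame = base frame: x ahead of the robot, y to its left, z up, the work surface at z = 0. Lengths are in m, angles in rad, forces in N, time in s.
With the tool pointing down it reaches from about 0.275 to 0.75 m from the base axis. Payload 10.2 kg.
Tool frame: the origin (TCP) lies at the very end of the fingers, on their centre line; the grasp point (between the pads) lies 19 mm behind it; y points along the fingers, z is the direction in which the jaws open and shut, and the axes are right-handed (so a half turn about y gives the same grasp; the last joint's range is limited). The gripper opens to 88 mm and grips with 3 to 60 N. Pads are 18 mm wide; open, the fingers measure 123 mm over their backs; the gripper's body (75 mm by 187 mm) begins 45 mm behind the grasp point.
Start: joints at [-1.391, 0.313, 1.498, -0, 1.331, -0.223], TCP at [0.206, -0.483, 0.239] pointing down, gripper open.
Joint ranges: [-2.94, 2.94], [-0.97, 2.17], [0.19, 2.56], [-1.23, 4.37], [0.02, 3.11], [-2.88, 2.88]. Speed limits (rad/s): [2.39, 2.39, 3.01, 3.14, 3.14, 3.14].

INTERFACE

Orientations are given as a unit quaternion [x, y, z, w].
In Python, from plant import ctrl gives the robot as it stands.
- The arm moves only by the tool drive_tool, never from a script. Its argument "increments" is text: rows parted by semicolons, each of 4 numbers parted by spaces: the shift along the tool's x, y, z in cm, then the turn about the tool's y in degrees. A call has exactly 5 rows; each row shifts and turns the commanded pose from where the row before left it, along the tool's axes as they then stand; what a row does not reach is not made up. A row lasts 1/10 s, in which the tool goes at most 50 mm and 8.59 degrees, less where a joint would pass 70% of its speed; a pose out of reach is approached as far as the arm can. A call is refused whole if a number of a shift passes 5 or a number of a turn 8.59, either way. A call with a gripper value outside its range is refused whole. "jaw" is the opening, from 0 (shut) to 1 (fully open), set as the call begins (left out, the last holds). The fingers move at their own pace and stop on an object; "force" is the grip in N (left out, the last holds). Time passes only in rows, so rows that do not move let the fingers close, or fill a call up. It gives the time, the measured TCP pose, the force and the opening at its end, in the units of the state.
- ctrl.observe(): the state, without advancing time (a new reading comes with each control period).
- ctrl.read_camera(name): name is "scene" or "side" or "wrist"; returns the picture (480x640x3 uint8, red, green, blue); there is no depth.
- ctrl.camera_params(name): a dict with "mtx" (3x3 intrinsics, pixels), "R" (3x3) and "t" (3): a world point X has camera coordinates R X + t. Camera axes: x right, y down, z forward; pixel columns grow to the right and rows downward; lengths in m; the calibration is good to about 2 mm. The wrist camera is an equidistant fisheye: a pixel r from the principal point sees the ray r / f radians off the axis. A picture is of the moment at which its call begins: read the wrist's pose just before it. camera_params takes no time and is no camera call; for the wrist camera it gives the pose at the moment of the call.
- ctrl.close_job(): hands the job in, once; it reports no verdict.
The state is a dict: "time": time; "joint_pos": joint angles; "joint_velocities": joint speeds; "joint_torque": joint torques, N m; "eef_pos": TCP position; "ee_rot": TCP orientation; "contact_force": force on the tool from outside, world axes, zero at the start; "ft_torque": the same for the moment, N m; "grip_width": opening from 0.0 (shut) to 1.0 (fully open).
Only numpy, scipy, OpenCV 4.12 (cv2) and the standard library are available. Lean on these libraries where they do the work, as an engineer would, in place of code of your own. Each camera call takes 0.05 s, during which the arm holds its last target. There are 200 camera calls.

TASK

Make up two service kits from the stock on the bench, setting every part down in its place without dropping it. Filter kit, in the larger tray: first lay the grey filter holder, lips up, in the wider rectangular recess, then seat the vent filter, nozzle up, flat and centred between the holder's two lips, and lay the hex-key set lengthwise in the narrower rectangular recess. Hose kit, in the smaller tray: the tape reel lies flat in the larger round recess and the ribbed brass hose barb stands upright in the small one; leave the threaded brass nipple and the larger black tape roll where they are.

Things in the scene. Friction and masses are not known exactly. Their poses are not given: they have to be found in the camera images.
- filter_tray: The larger kit tray, fixed. Dark foam, paler in the recesses, 130 x 176 mm (x, y), 8 mm thick, in a 4 mm black shell that rises to 9.5 mm. Origin: centre of its underside, z up. Two rectangular recesses, floors 4 mm above the origin, 4 mm deep: the wider (holder) 106 mm along x, 74 along y, centred at y = -40 mm; the narrower (key set) 106 along x, 52 along y, centred at y = +50 mm.
- hose_tray: The smaller kit tray, fixed. Dark foam, paler in the recesses, 96 x 146 mm (x, y), 8 mm thick, in a 4 mm black shell that rises to 9.5 mm. Origin: centre of its underside, z up. Two round recesses, floors 4 mm above the origin, 4 mm deep: the larger (tape reel) 68 mm across, centred at x 0, y -30 mm; the smaller (hose barb) 37 mm across, centred at x 0, y +45 mm.
- filter_holder: Grey moulded holder, loose, lips up: flange 90 long (x), 58 wide (y), 14 mm thick, gripped across the 58 mm. On its top, at the +x and -x ends, two curved flared lips 6 mm high; the seat between is 64 mm across at the flange top, 68 at the lips' edge. No lip toward +y and -y: fingers closing along y pass. Origin: centre of underside. Half a turn is the same.
- vent_filter: White round vent filter, loose, flat, nozzle up: disc 60 mm across with a short nozzle in the middle, 25 mm high in all, 20 g; gripped across the disc's rounded rim, which is 7 mm thick and widest 4 mm above the underside. Origin: centre of its underside, z along the nozzle.
- key_set: Green folding hex-key set, loose, lying flat: 36 mm wide (x), 88 mm long (y), 24 mm high; gripped across its width. Origin: centre of its underside, z up. Half a turn is the same.
- tape_reel: White reel of thread-seal tape, loose, lying flat: 52 mm across, 16 mm high, gripped across its outside. Origin: centre of its underside, z up.
- hose_barb: Ribbed brass hose barb (smooth round ribs, round foot), loose, standing upright on its foot: 21 mm across up to 8 mm, tapering above to 16 mm across, 31 mm high. Origin: centre of its underside, z up.
- nipple: Threaded brass nipple with a hexagon foot, 19 x 22 mm, 27 mm high, loose, upright: not part of a kit, stays where it is. Origin: centre of its underside.
- black_roll: Black roll of insulating tape, loose, flat: 72 mm across, 19 mm high: not part of a kit, stays where it is. Origin: centre of its underside.
There are look-alikes about, which are no part of the job. Several things have the shape of the vent_filter; the one meant has the colours described above.

How it is judged:
By the outcome, as a careful person would: the job done as asked, in the order asked, and still so for the second after the job is handed in, with the robot touching nothing.
It also fails if it takes over 115 s, if anything falls off the work surface, if the arm or the gripper's body presses on something with over 40 N, if the wrist force passes 120 N, or if a joint passes its speed limit or range.

## Working session

There is one attempt and no reset: what is moved stays moved. The work goes in short steps, Python scripts to look and compute and a tool call to move; the robot and the scene stay as the last step left them, time stands still between calls to the robot, and variables do not carry over. Pictures are saved under pics/ and viewed, about 12 in all and at most 16, crops included, and the job is handed in when it is done.

Besides the shell and the picture viewer there is one more tool, called after ">>>" by a JSON object that holds its "name" and its "arguments", one argument or row to a line. drive_tool: Moves the arm, as the interface text tells. Its arguments: {"type":"object","properties":{"increments":{"type":"string"},"jaw":{"type":"number"},"force":{"type":"number"}},"required":["increments"]}

```bash
ls; mkdir -p pics; python3 - <<'E'
from plant import ctrl
import cv2,numpy as np
for n in ["scene","side","wrist"]:
    p=ctrl.camera_params(n); im=ctrl.read_camera(n)
    cv2.imwrite(f"pics/{n}0.png",im[:,:,::-1]); print(n,p)
print(ctrl.observe())
E
```

```text
pics
scene {'mtx': array([[553.3195869 ,   0.        , 321.86870953],
       [  0.        , 553.3195869 , 242.57388725],
       [  0.        ,   0.        ,   1.        ]]), 'R': array([[-0.59932939, -0.80042454,  0.01117325],
       [-0.49190339,  0.35723637, -0.79398566],
       [ 0.63153412, -0.4813551 , -0.6078338 ]]), 't': array([0.32484204, 0.28838036, 0.7943768 ])}
side {'mtx': array([[469.1946216 ,   0.        , 321.08146827],
       [  0.        , 469.1946216 , 240.54981639],
       [  0.        ,   0.        ,   1.        ]]), 'R': array([[-0.99485528, -0.10105573, -0.00712181],
       [-0.03442785,  0.40336977, -0.91438917],
       [ 0.09527699, -0.9094397 , -0.40477368]]), 't': array([0.53863286, 0.05247544, 0.98768647])}
wrist {'mtx': array([[371.64829954,   0.        , 316.9760026 ],
       [  0.        , 371.64829954, 234.77298835],
       [  0.        ,   0.        ,   1.        ]]), 'R': array([[ 0.39161811, -0.92012664, -0.00148779],
       [-0.88242088, -0.3760272 ,  0.28273119],
       [-0.26070795, -0.1094098 , -0.95919803]]), 't': array([-0.52456094, -0.03946553,  0.39001491])}
{'time': 0.15, 'joint_pos': array([-1.39138489e+00,  3.13299718e-01,  1.49820886e+00,  1.28984200e-06,
        1.33101466e+00, -2.23422431e-01]), 'joint_velocities': array([ 0.00069725, -0.0003165 , -0.0011027 ,  0.00115087, -0.00022892,
       -0.00067203]), 'joint_torque': array([ 1.45949747e-03, -4.02304959e+01, -2.52318174e+01,  6.94302516e-02,
        3.43981956e-02, -8.17576347e-05]), 'eef_pos': array([ 0.20576097, -0.48281163,  0.23832389]), 'ee_rot': array([-0.14145444,  0.69314085, -0.692483  ,  0.1414698 ]), 'contact_force': array([-0.2984105 ,  0.27068846, -0.72592859]), 'ft_torque': array([-0.01292796,  0.03653009,  0.00663026]), 'grip_width': 0.9985869609921304}
```

View pics/scene0.png

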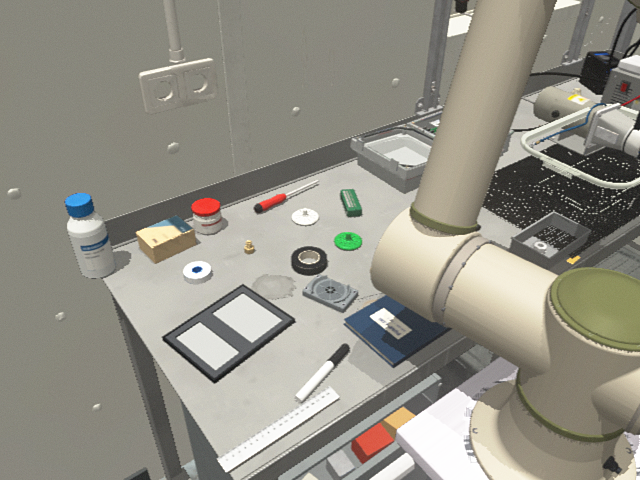

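View pics/side0.png

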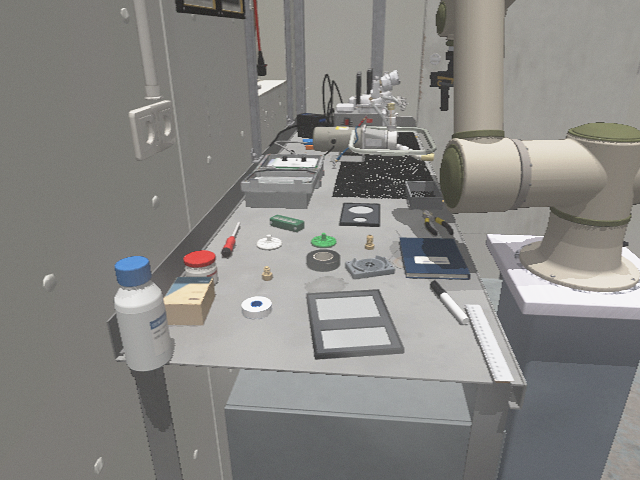

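View pics/wrist0.png

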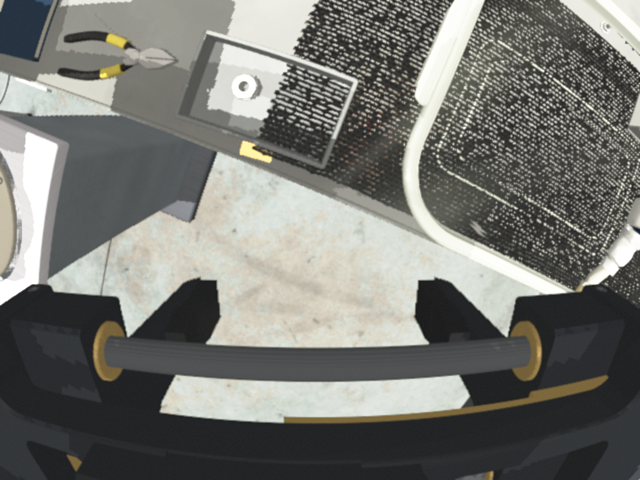

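Scene: filter tray ~(228,330), holder (330,292), white filter (305,216), green look-alike (348,240), key set (350,203), reel (197,272), one brass part (249,246). Side: hose tray (360,213), brass parts at (266,272) and (370,241). First, rough positions.

```bash
cat > h.py <<'E'
import numpy as np, cv2
from plant import ctrl
from scipy.spatial.transform import Rotation as Rn
def ray(n,u,v,p=None):
    p=p or ctrl.camera_params(n); K=p["mtx"]; a=(u-K[0,2])/K[0,0]; b=(v-K[1,2])/K[1,1]
    if n=="wrist":
        r=np.hypot(a,b); d=np.array([a/r*np.sin(r),b/r*np.sin(r),np.cos(r)]) if r>1e-9 else np.array([0,0,1.])
    else: d=np.array([a,b,1.])
    return -p["R"].T@p["t"], p["R"].T@d
def plane(n,u,v,z=0,p=None):
    c,d=ray(n,u,v,p); return c+d*(z-c[2])/d[2]
def proj(n,X,p=None):
    p=p or ctrl.camera_params(n); K=p["mtx"]; x=p["R"]@np.asarray(X,float)+p["t"]
    if n=="wrist":
        s=np.hypot(x[0],x[1]); r=np.arctan2(s,x[2]); q=x[:2]/s*r
    else: q=x[:2]/x[2]
    return q*[K[0,0],K[1,1]]+K[:2,2]
def pose():
    o=ctrl.observe(); return o["eef_pos"],Rn.from_quat(o["ee_rot"]).as_matrix(),o
def snap(name):
    """wrist picture + params, saved"""
    p=ctrl.camera_params("wrist"); im=ctrl.read_camera("wrist")[:,:,::-1].copy()
    cv2.imwrite(f"pics/{name}.png",im); np.save(f"pics/{name}.npy",p,allow_pickle=True); return p,im
def load(name): return np.load(f"pics/{name}.npy",allow_pickle=True).item(), cv2.imread(f"pics/{name}.png")
def togo(x,y,z,ax=None):
    """shift in tool axes (cm) to world TCP target, and turn (deg) so that jaw axis lies along world angle ax (mod 180)"""
    t,R,o=pose(); d=R.T@(np.array([x,y,z])-t)*100
    print("t",round(o["time"],2),"tcp",t.round(4),"z axis ang",round(np.degrees(np.arctan2(R[1,2],R[0,2])),2),"tilt",R[:,1].round(3),"q6",o["joint_pos"][5].round(2),"grip",round(o["grip_width"]*88,1),"F",o["contact_force"].round(1))
    print("shift cm (tool x y z):",d.round(2))
    if ax is not None:
        a=np.degrees(np.arctan2(R[1,2],R[0,2])); e=(ax-a+90)%180-90; print("turn about world z",round(e,2),"=> about tool y (down)",round(-e,2))
E
python3 - <<'E'
from h import *
for n,l in [("scene",dict(tray=(228,330,.008),holder=(330,292,.01),wf=(305,217,.004),green=(348,241,.004),key=(350,203,.02),reel=(197,272,.016),brass=(249,247,.015),roll=(309,260,.019))),("side",dict(tray=(353,322,.008),holder=(370,266,.01),wf=(269,243,.004),green=(323,241,.004),key=(287,223,.02),reel=(256,306,.016),brass=(267,273,.015),brass2=(370,242,.015),roll=(323,260,.019),hose=(360,214,.008)))]:
    for k,(u,v,z) in l.items(): print(n,k,plane(n,u,v,z).round(3))
t,R,o=pose(); print(R.round(2)); p=ctrl.camera_params("wrist"); print("cam",-p["R"].T@p["t"], "in tool",R.T@(-p["R"].T@p["t"]-t), R.T@p["R"].T)
E
```

```text
scene tray [0.459 0.264 0.008]
scene holder [0.43  0.065 0.01 ]
scene wf [ 0.664 -0.044  0.004]
scene green [ 0.539 -0.066  0.004]
scene key [ 0.63  -0.145  0.02 ]
scene reel [0.62  0.241 0.016]
scene brass [0.63  0.119 0.015]
scene roll [0.521 0.048 0.019]
side tray [0.461 0.266 0.008]
side holder [0.434 0.06  0.01 ]
side wf [ 0.669 -0.05   0.004]
side green [ 0.544 -0.072  0.004]
side key [ 0.64  -0.138  0.02 ]
side reel [0.631 0.244 0.016]
side brass [0.638 0.119 0.015]
side brass2 [ 0.434 -0.051  0.015]
side roll [0.531 0.059 0.019]
side hose [ 0.462 -0.249  0.008]
[[-0.92 -0.    0.39]
 [-0.39  0.   -0.92]
 [-0.   -1.   -0.  ]]
cam [ 0.27228473 -0.45484357  0.38455465] in tool [-0.07219334 -0.14621605  0.00021711] [[ 4.44031381e-04  9.59129426e-01  2.82967396e-01]
 [ 4.02857032e-04 -2.82967573e-01  9.59129392e-01]
 [ 9.99999820e-01 -3.11888143e-04 -5.12038516e-04]]
```

>>> {"name": "drive_tool", "arguments": {
  "increments": "-3.6 -0.4 -3.15 0; -3.6 -0.4 -3.15 0; -3.6 -0.4 -3.15 0; -3.6 -0.4 -3.15 0; -3.6 -0.4 -3.15 0",
  "jaw": 1
}}

```text
time: 0.65
eef_pos: [0.31, -0.2657, 0.2588]
ee_rot: [-0.141, 0.693, -0.693, 0.141]
contact_force: [-0.1, -0.7, 0.1]
grip_width: 1.002
```

>>> {"name": "drive_tool", "arguments": {
  "increments": "-3.6 -0.4 -3.15 0; -3.6 -0.4 -3.15 0; -3.6 -0.4 -3.15 0; -3.6 -0.4 -3.15 0; -3.6 -0.4 -3.15 0"
}}

```text
time: 1.15
eef_pos: [0.4139, -0.0501, 0.279]
ee_rot: [0.141, -0.693, 0.693, -0.142]
contact_force: [0.4, 0.0, -0.6]
grip_width: 0.998
```

```bash
python3 - <<'E'
from h import *
p,im=snap("w1"); togo(.42,-.05,.28,-90)
E
```

```text
t 1.2 tcp [ 0.4157 -0.0447  0.2795] z axis ang -66.6 tilt [ 0.002  0.002 -1.   ] q6 0.77 grip 87.9 F [-0.   3.4  0.1]
shift cm (tool x y z): [-0.18 -0.05  0.66]
turn about world z -23.4 => about tool y (down) 23.4
```

View pics/w1.png

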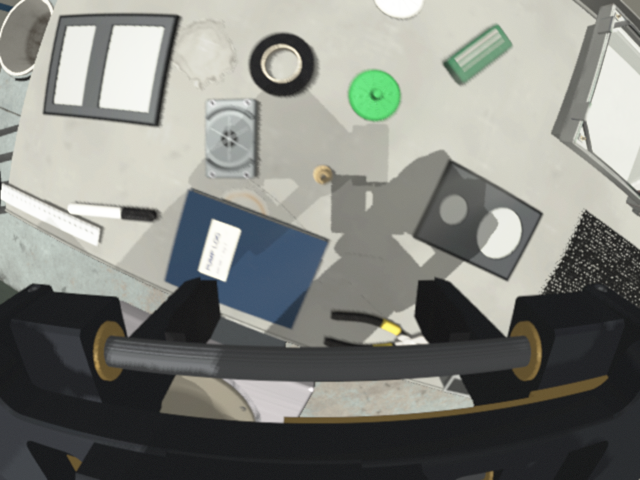

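Wrist view: filter tray (112,68), holder (232,138), black roll (282,64), green look-alike (374,95), key set (478,53), brass part 2 (322,175), hose tray (480,222). Now I move further out to see the rest.

>>> {"name": "drive_tool", "arguments": {
  "increments": "-4 0 0 0; -4 0 0 0; -4 0 0 0; 0 0 0 0; 0 0 0 0"
}}

```text
time: 1.7
eef_pos: [0.5238, -0.0049, 0.278]
ee_rot: [-0.142, 0.693, -0.693, 0.141]
contact_force: [-0.4, -0.6, 1.1]
grip_width: 0.999
```

```bash
python3 - <<'E'
from h import *
p,im=snap("w2"); togo(.42,-.05,.28,-90)
E
```

```text
t 1.75 tcp [ 0.5234 -0.0052  0.2784] z axis ang -66.92 tilt [-0.001  0.    -1.   ] q6 0.93 grip 88.3 F [ 0.5 -0.4  0.3]
shift cm (tool x y z): [11.27 -0.15  0.07]
turn about world z -23.08 => about tool y (down) 23.08
```

View pics/w2.png

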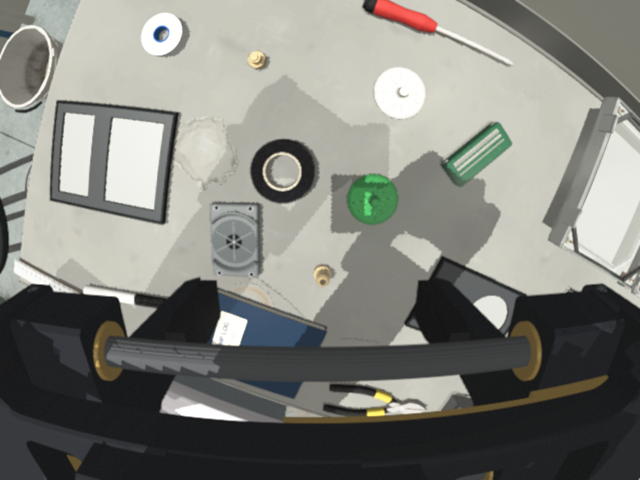

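Everything is in view: reel (162,35), brass 1 (257,60), white filter (400,92), key set (478,153), holder (236,240), brass 2 (322,275). I'll enlarge the two brass parts (with the scene and side cameras) to tell them apart.

```bash
python3 - <<'E'
from h import *
_,w=load("w2"); _,w1=load("w1"); s=cv2.imread("pics/side0.png"); c=cv2.imread("pics/scene0.png")
f=lambda im,u,v,r=20: cv2.resize(im[v-r:v+r,u-r:u+r],(260,260),interpolation=cv2.INTER_CUBIC)
cv2.imwrite("pics/crop.png",np.vstack([np.hstack([f(w,257,60),f(s,267,273),f(c,249,246)]),np.hstack([f(w,322,275),f(s,370,242),f(w1,322,175)])]))
E
```

```text
(no output)
```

View pics/crop.png

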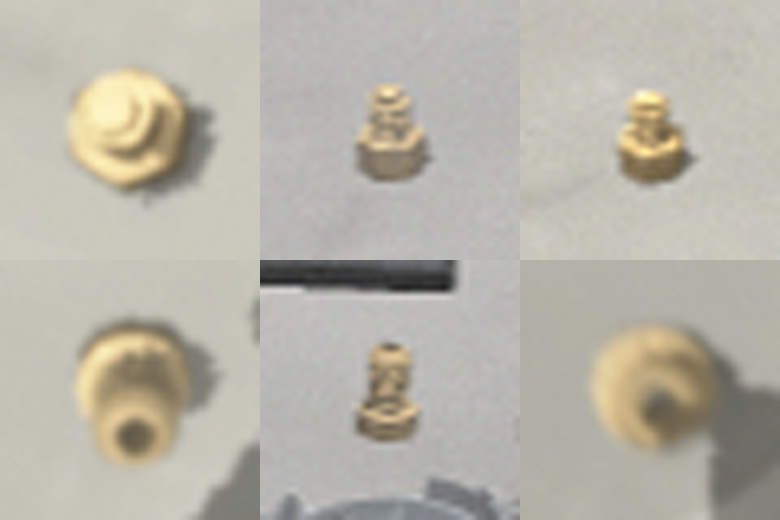

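Brass 1 (0.63,0.12) has a hexagon foot, so it is the nipple and stays. Brass 2 (0.43,-0.05) has a round foot, so it is the barb. Now I measure everything.

```bash
cat > meas.py <<'E'
from h import *
def blob(mask,seed,close=0,fill=True):
    m=mask.astype(np.uint8)
    if close: m=cv2.morphologyEx(m,cv2.MORPH_CLOSE,np.ones((close,close),np.uint8))
    cs,_=cv2.findContours(m,cv2.RETR_EXTERNAL,cv2.CHAIN_APPROX_NONE)
    cs=[c for c in cs if cv2.contourArea(c)>15]
    return max(cs,key=lambda c:cv2.pointPolygonTest(c,seed,True))[:,0,:].astype(float)
def world(c,z,p): return np.array([plane("wrist",u,v,z,p)[:2] for u,v in c])
def rect(P):
    (cx,cy),(w,h),a=cv2.minAreaRect((P*1000).astype(np.float32)); 
    if w<h: w,h,a=h,w,a+90
    return f"centre {cx:.1f} {cy:.1f} size {w:.1f} x {h:.1f} long axis ang {((a+90)%180)-90:.1f}"
def circ(P):
    (x,y),(a,b),t=cv2.fitEllipse((P*1000).astype(np.float32)); return f"ell centre {x:.1f} {y:.1f} axes {a:.1f} {b:.1f}"
E
python3 - <<'E'
from meas import *
for n,S in [("w1",dict(ft=(112,68),wide=(135,68),nar=(75,65),holder=(232,138),key=(478,53),big=(500,232),small=(453,208),hose=(478,200),brass=(322,175),roll=(262,64))),
            ("w2",dict(ft=(115,160),wide=(137,162),nar=(77,150),holder=(236,240),key=(478,153),brass=(322,275),wf=(390,92),reel=(175,35),roll=(262,170)))]:
    p,im=load(n); hsv=cv2.cvtColor(im,cv2.COLOR_BGR2HSV); H,Sa,V=[hsv[...,i].astype(int) for i in range(3)]
    dark=(V<95); g=lambda u,v:hsv[int(v),int(u)]
    for k in S: print(n,k,"hsv",g(*S[k]),end="; ")
    print()
    pale=(V>200)&(Sa<22)
    for k,m,z,f,cl in [("ft",dark,.0095,rect,0),("wide",pale,.006,rect,0),("nar",pale,.006,rect,0),("hose",dark,.0095,rect,3),("big",pale,.006,circ,0),("small",(V>110),.006,circ,0),
       ("key",(H>60)&(H<90)&(Sa>90),.022,rect,7),("brass",(Sa>70)&(H>8)&(H<30),.004,circ,3),("wf",pale,.004,circ,3),("reel",pale,.016,circ,5),("roll",V<70,.019,circ,5)]:
        if k in S:
            try: 
                c=blob(m,S[k],cl); print(n,k,f(world(c,z,p)), "px",c.min(0),c.max(0))
            except Exception as e: print(n,k,e)
    a=np.hstack([(dark*255),(pale*255)]).astype(np.uint8); cv2.imwrite(f"pics/m{n}.png",cv2.resize(a,(800,300)))
E
```

```text
w1 ft hsv [ 36   5 244]; w1 wide hsv [ 36   5 246]; w1 nar hsv [ 30   4 240]; w1 holder hsv [ 60   4 128]; w1 key hsv [ 52  24 188]; w1 big hsv [ 34   8 237]; w1 small hsv [ 37  15 154]; w1 hose hsv [60  3 93]; w1 brass hsv [ 20  59 142]; w1 roll hsv [ 23  36 229]; 
w1 ft centre 464.8 257.2 size 185.8 x 135.2 long axis ang -78.5 px [44. 14.] [179. 125.]
w1 wide centre 460.6 -53.3 size 1004.3 x 478.0 long axis ang -67.9 px [0. 0.] [639. 334.]
w1 nar centre 460.6 -53.3 size 1004.3 x 478.0 long axis ang -67.9 px [0. 0.] [639. 334.]
w1 hose centre 459.7 -251.6 size 154.7 x 102.7 long axis ang 89.6 px [413. 160.] [541. 279.]
w1 big ell centre 460.9 -289.5 axes 51.0 68.6 px [481. 208.] [520. 257.]
w1 small ell centre 471.6 -23.8 axes 484.6 1109.0 px [0. 0.] [639. 347.]
w1 key centre 612.1 -129.3 size 12.5 x 9.4 long axis ang 47.6 px [448.  58.] [457.  68.]
w1 brass ell centre 434.7 -47.9 axes 17.7 19.5 px [314. 166.] [331. 182.]
w1 roll ell centre 531.2 40.8 axes 67.6 69.4 px [251.  34.] [313.  95.]
w2 ft hsv [ 35   6 241]; w2 wide hsv [ 36   5 243]; w2 nar hsv [ 35   6 237]; w2 holder hsv [ 70   6 120]; w2 key hsv [ 22  18 214]; w2 brass hsv [ 20  81 174]; w2 wf hsv [ 30   1 254]; w2 reel hsv [ 30   1 255]; w2 roll hsv [ 21  39 112]; 
w2 ft centre 464.5 256.2 size 186.0 x 136.4 long axis ang -78.4 px [ 50. 101.] [178. 223.]
w2 wide centre 559.0 46.7 size 826.9 x 390.0 long axis ang -70.7 px [21.  0.] [600. 292.]
w2 nar centre 559.0 46.7 size 826.9 x 390.0 long axis ang -70.7 px [21.  0.] [600. 292.]
w2 key centre 644.1 -154.4 size 84.4 x 32.9 long axis ang -29.3 px [446. 123.] [510. 175.]
w2 brass ell centre 431.0 -51.0 axes 17.8 26.7 px [315. 266.] [330. 285.]
w2 wf ell centre 547.2 54.9 axes 380.4 827.7 px [21.  0.] [600. 292.]
w2 reel ell centre 532.6 67.9 axes 392.5 830.3 px [13.  0.] [600. 292.]
w2 roll ell centre 532.2 40.1 axes 68.5 70.3 px [251. 140.] [314. 201.]
```

```bash
python3 - <<'E'
from meas import *
for n,S in [("w1",dict(wide=(135,68),nar=(75,65),holder=(217,138),key=(478,53),big=(500,232),small=(453,208))),
            ("w2",dict(wide=(137,162),nar=(77,150),holder=(220,240),key=(478,153),wf=(390,92),reel=(175,35)))]:
    p,im=load(n); b=im.astype(int); V=b.max(2); rb=b[...,2]-b[...,0]
    pale=(V>226)&(rb<14)
    for k,m,z,f,cl in [("wide",pale,.006,rect,0),("nar",pale,.006,rect,0),("big",pale,.006,circ,0),("small",(abs(b[...,1]-154)<45),.006,circ,0),
       ("holder",(rb<7)&(V<215),.014,rect,3),("key",(b[...,1]-b[...,2]>12),.024,rect,9),("wf",(V>235)&(rb<8),.004,circ,3),("reel",((V>235)&(rb<8))|(rb<-20),.016,circ,5)]:
        if k in S:
            c=blob(m,S[k],cl); print(n,k,f(world(c,z,p)), rect(world(c,z,p)),"px",c.min(0),c.max(0))
E
```

```text
w1 wide centre 472.2 220.5 size 104.5 x 70.8 long axis ang 11.4 centre 472.2 220.5 size 104.5 x 70.8 long axis ang 11.4 px [100.  26.] [162. 111.]
w1 nar centre 453.9 308.9 size 103.3 x 47.4 long axis ang 11.7 centre 453.9 308.9 size 103.3 x 47.4 long axis ang 11.7 px [55. 27.] [ 94. 104.]
w1 big ell centre 461.0 -289.5 axes 48.8 67.0 centre 461.2 -290.4 size 64.0 x 49.4 long axis ang 12.1 px [482. 209.] [520. 256.]
w1 small ell centre 371.1 -58.3 axes 324.8 823.8 centre 402.1 -52.8 size 1051.1 x 393.4 long axis ang -67.6 px [ 0. 31.] [639. 347.]
w1 holder centre 434.1 62.7 size 90.0 x 61.2 long axis ang 20.9 centre 434.1 62.7 size 90.0 x 61.2 long axis ang 20.9 px [205.  99.] [258. 178.]
w1 key centre 640.4 -153.0 size 91.3 x 34.0 long axis ang -26.9 centre 640.4 -153.0 size 91.3 x 34.0 long axis ang -26.9 px [444.  24.] [511.  82.]
w2 wide centre 472.0 219.2 size 104.2 x 71.5 long axis ang 11.5 centre 472.0 219.2 size 104.2 x 71.5 long axis ang 11.5 px [106. 119.] [162. 208.]
w2 nar centre 453.8 307.5 size 103.8 x 49.1 long axis ang 11.2 centre 453.8 307.5 size 103.8 x 49.1 long axis ang 11.2 px [ 61. 113.] [ 93. 194.]
w2 holder centre 435.0 61.1 size 92.5 x 62.8 long axis ang 21.1 centre 435.0 61.1 size 92.5 x 62.8 long axis ang 21.1 px [209. 202.] [262. 277.]
w2 key centre 642.4 -153.7 size 88.8 x 36.8 long axis ang -27.3 centre 642.4 -153.7 size 88.8 x 36.8 long axis ang -27.3 px [442. 122.] [511. 185.]
w2 wf ell centre 666.3 -45.0 axes 56.3 56.6 centre 666.1 -45.0 size 56.8 x 56.7 long axis ang 0.6 px [375.  68.] [424. 117.]
w2 reel ell centre 630.3 236.1 axes 51.2 51.3 centre 630.3 236.0 size 52.1 x 50.8 long axis ang -76.2 px [141.  13.] [181.  54.]
```

```bash
python3 - <<'E'
from h import *
togo(.4345,.062,.12,-69)
for k,(u,v) in dict(bottle=(147,365),box_l=(165,318),box_r=(208,320),jar=(200,282),binL=(246,204),binR=(308,206),tip=(230,252),tail=(238,226),bookTL=(400,240)).items(): print(k,plane("side",u,v,0).round(3))
E
```

```text
t 1.75 tcp [ 0.5234 -0.0052  0.2784] z axis ang -66.92 tilt [-0.001  0.    -1.   ] q6 0.93 grip 88.3 F [ 0.5 -0.4  0.3]
shift cm (tool x y z): [ 5.53 15.85 -9.66]
turn about world z -2.08 => about tool y (down) 2.08
bottle [0.762 0.396 0.   ]
box_l [0.787 0.271 0.   ]
box_r [0.71 0.27 0.  ]
jar [0.769 0.14  0.   ]
binL [ 0.793 -0.325 -0.   ]
binR [ 0.612 -0.322  0.   ]
tip [ 0.749 -0.002  0.   ]
tail [ 0.772 -0.157 -0.   ]
bookTL [ 0.363 -0.102  0.   ]
```

>>> {"name": "drive_tool", "arguments": {
  "increments": "1.38 3.9 -2.4 2; 1.38 3.95 -2.4 0; 1.38 4 -2.4 0; 1.38 4 -2.4 0; 0 0 0 0"
}}

```text
time: 2.25
eef_pos: [0.4319, 0.0651, 0.1168]
ee_rot: [-0.133, 0.696, -0.694, 0.126]
contact_force: [-0.2, 0.3, 0.3]
grip_width: 1.0
```

>>> {"name": "drive_tool", "arguments": {
  "increments": "0 0 0 0; 0 0 0 0; 0 0 0 0; 0 0 0 0; 0 0 0 0"
}}

```text
time: 2.75
eef_pos: [0.4377, 0.0637, 0.1206]
ee_rot: [0.129, -0.695, 0.695, -0.13]
contact_force: [0.2, -0.5, -0.0]
grip_width: 1.002
```

```bash
python3 - <<'E'
from meas import *
p,im=snap("w3"); togo(.4345,.062,.0075,-69)
b=im.astype(int); V=b.max(2); rb=b[...,2]-b[...,0]
q=proj("wrist",[.4345,.062,.014],p); print(q)
c=blob((rb<7)&(V<215)&(V>60),(q[0],q[1]-30),3); print(rect(world(c,.014,p)),c.min(0),c.max(0))
E
```

```text
t 2.8 tcp [0.4375 0.0637 0.1205] z axis ang -68.93 tilt [ 0.001 -0.    -1.   ] q6 1.08 grip 88.0 F [-0.1  0.7  0.5]
shift cm (tool x y z): [ 0.35 11.3   0.05]
turn about world z -0.07 => about tool y (down) 0.07
[317.32854699 236.46158448]
centre 467.5 39.9 size 178.0 x 104.3 long axis ang -33.9 [274.  76.] [448. 294.]
```

View pics/w3.png

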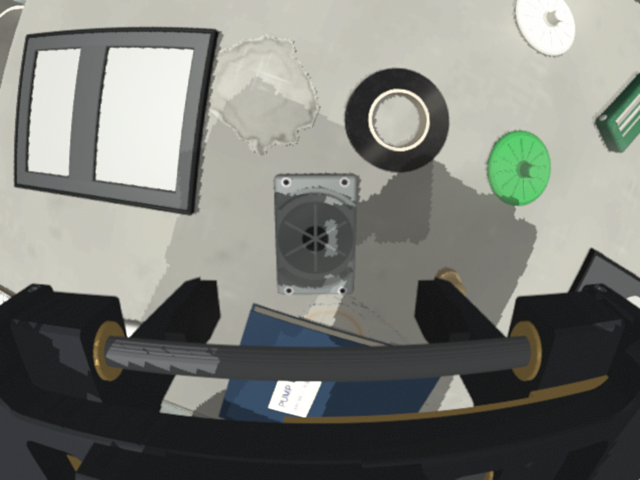

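The holder, hub (315,238), is centred between the fingers; the barb (447,278) and roll are clear of them. I descend and grip.

>>> {"name": "drive_tool", "arguments": {
  "increments": "0.1 3.5 0 0; 0.1 3.5 0 0; 0.1 2.5 0 0; 0 1.3 0 0; 0 0.5 0 0"
}}

```text
time: 3.3
eef_pos: [0.434, 0.0628, 0.0062]
ee_rot: [-0.13, 0.695, -0.695, 0.129]
contact_force: [0.0, -0.7, 0.4]
grip_width: 1.002
```

>>> {"name": "drive_tool", "arguments": {
  "increments": "0 0 0 0; 0 0 0 0; 0 0 0 0; 0 0 0 0; 0 0 0 0",
  "jaw": 0.5,
  "force": 25
}}

```text
time: 3.8
eef_pos: [0.4348, 0.0628, 0.0078]
ee_rot: [0.129, -0.695, 0.695, -0.13]
contact_force: [-1.2, 0.3, 5.4]
grip_width: 0.65
```

>>> {"name": "drive_tool", "arguments": {
  "increments": "0 0 0 0; 0 0 0 0; 0 0 0 0; 0 0 0 0; 0 0 0 0"
}}

```text
time: 4.3
eef_pos: [0.4348, 0.0628, 0.0078]
ee_rot: [0.129, -0.695, 0.695, -0.13]
contact_force: [-0.9, 0.8, 7.0]
grip_width: 0.653
```

```bash
python3 - <<'E'
from h import *
togo(.4724,.219,.07,-78.5)
E
```

```text
t 4.3 tcp [0.4348 0.0628 0.0078] z axis ang -68.92 tilt [ 0.001 -0.    -1.   ] q6 1.08 grip 57.4 F [-0.9  0.8  7. ]
shift cm (tool x y z): [ -9.13  -6.22 -13.22]
turn about world z -9.58 => about tool y (down) 9.58
```

>>> {"name": "drive_tool", "arguments": {
  "increments": "0 -1.5 0 0; 0 -2.5 0 0; -1.2 -2.2 -2 0; -2.6 0 -3.7 0; -2.6 0 -3.7 0"
}}

```text
time: 4.8
eef_pos: [0.4609, 0.1748, 0.0701]
ee_rot: [0.128, -0.695, 0.695, -0.129]
contact_force: [0.7, -0.8, -1.4]
grip_width: 0.654
```

>>> {"name": "drive_tool", "arguments": {
  "increments": "-2.2 0 -3.0 0; -0.5 0 -0.8 3; 0 0 0 3.6; 0 0 0 3; 0 0 0 0"
}}

```text
time: 5.3
eef_pos: [0.4717, 0.2188, 0.0691]
ee_rot: [0.071, -0.704, 0.704, -0.071]
contact_force: [0.6, 0.4, -0.8]
grip_width: 0.652
```

>>> {"name": "drive_tool", "arguments": {
  "increments": "0 0 0 0; 0 0 0 0; 0 0 0 0; 0 0 0 0; 0 0 0 0"
}}

```text
time: 5.8
eef_pos: [0.4719, 0.2187, 0.0692]
ee_rot: [-0.071, 0.704, -0.704, 0.071]
contact_force: [-0.2, 0.5, -0.8]
grip_width: 0.652
```

```bash
python3 - <<'E'
from meas import *
p,im=snap("w4"); togo(.4724,.219,.0118,-78.5)
E
```

```text
t 5.85 tcp [0.4719 0.2187 0.0692] z axis ang -78.51 tilt [ 0.  0. -1.] q6 1.58 grip 57.7 F [ 0.1  0.5 -0.6]
shift cm (tool x y z): [-0.05  5.74 -0.02]
turn about world z 0.01 => about tool y (down) -0.01
```

View pics/w4.png

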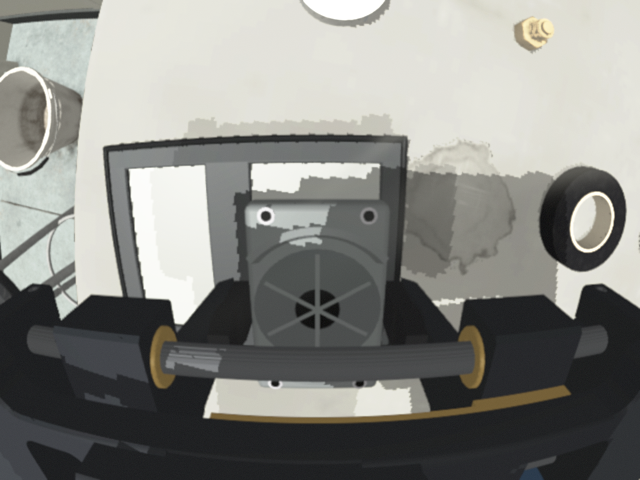

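```bash
python3 - <<'E'
from h import *
p,im=load("w4"); a=np.radians(11.5); ex=np.array([np.cos(a),np.sin(a)]); ey=np.array([-ex[1],ex[0]])
for u,v,z in [(249,163,.008),(380,163,.008),(128,168,.008),(207,165,.008),(105,147,.0095),(407,135,.0095)]:
    P=plane("wrist",u,v,z,p)[:2]-[.4644,.2575]; print((u,v),"tray x,y mm",(P@ex*1000).round(1),(P@ey*1000).round(1))
E
```

```text
(249, 163) tray x,y mm 52.8 -1.5
(380, 163) tray x,y mm 52.7 -75.2
(128, 168) tray x,y mm 53.2 75.5
(207, 165) tray x,y mm 52.5 23.3
(105, 147) tray x,y mm 67.5 90.6
(407, 135) tray x,y mm 69.1 -90.0
```

>>> {"name": "drive_tool", "arguments": {
  "increments": "0 2.5 0 0; 0 2 0 0; 0 0.8 0 0; 0 0.3 0 0; 0 0.1 0 0"
}}

```text
time: 6.35
eef_pos: [0.4722, 0.2188, 0.0126]
ee_rot: [-0.071, 0.704, -0.704, 0.071]
contact_force: [-0.2, -0.4, -0.0]
grip_width: 0.651
```

>>> {"name": "drive_tool", "arguments": {
  "increments": "0 0.05 0 0; 0 0 0 0; 0 0 0 0; 0 0 0 0; 0 0 0 0"
}}

```text
time: 6.85
eef_pos: [0.472, 0.2187, 0.0119]
ee_rot: [-0.071, 0.704, -0.704, 0.071]
contact_force: [-0.5, -0.2, -0.6]
grip_width: 0.653
```

>>> {"name": "drive_tool", "arguments": {
  "increments": "0 0.04 0 0; 0 0.03 0 0; 0 0 0 0; 0 0 0 0; 0 0 0 0"
}}

```text
time: 7.35
eef_pos: [0.472, 0.2188, 0.0118]
ee_rot: [0.071, -0.704, 0.704, -0.071]
contact_force: [-3.8, -0.9, 8.5]
grip_width: 0.658
```

>>> {"name": "drive_tool", "arguments": {
  "increments": "0 0 0 0; 0 0 0 0; 0 0 0 0; 0 -0.5 0 0; 0 -3 0 0",
  "jaw": 0.73
}}

```text
time: 7.85
eef_pos: [0.4703, 0.2183, 0.0444]
ee_rot: [0.073, -0.703, 0.704, -0.069]
contact_force: [0.9, -0.7, -0.2]
grip_width: 0.73
```

>>> {"name": "drive_tool", "arguments": {
  "increments": "0 -4 0 0; 0 -4 0 0; 0 -1 0 0; 0 0 0 0; 0 0 0 0",
  "jaw": 1
}}

```text
time: 8.35
eef_pos: [0.4713, 0.2186, 0.1348]
ee_rot: [0.071, -0.703, 0.704, -0.07]
contact_force: [0.8, -0.2, -0.7]
grip_width: 1.005
```

```bash
python3 - <<'E'
from meas import *
p,im=snap("w5"); togo(.666,-.045,.12,-78.5)
b=im.astype(int); V=b.max(2); rb=b[...,2]-b[...,0]
for z in (.018,): print("pred", proj("wrist",[.4724,.219,z],p))
cv2.imwrite("pics/w5c.png",cv2.resize(im[90:350,150:470],(640,520)))
E
```

```text
t 8.4 tcp [0.4712 0.2186 0.1345] z axis ang -78.52 tilt [-0.003 -0.001 -1.   ] q6 1.58 grip 87.8 F [-0.5  0.3 -0.5]
shift cm (tool x y z): [-13.85   1.41  29.71]
turn about world z 0.02 => about tool y (down) -0.02
pred [316.40110102 225.90796273]
```

View pics/w5c.png

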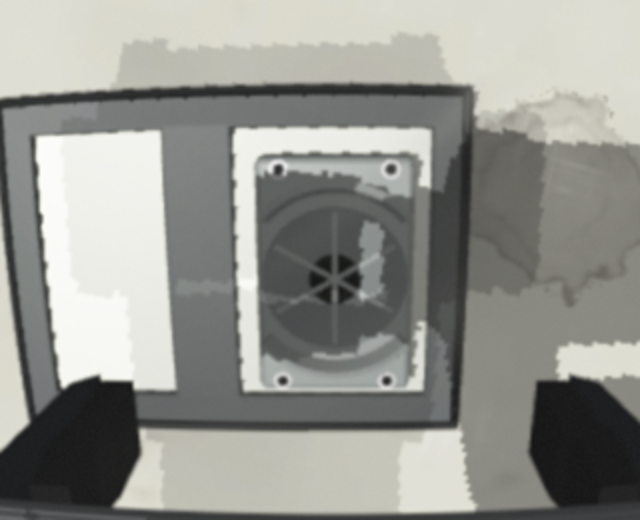

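```bash
cat > holes.py <<'E'
from h import *
def holes(name,seeds,z=.018,r=6):
    p,im=load(name); g=cv2.cvtColor(im,cv2.COLOR_BGR2GRAY).astype(float); P=[]
    for u,v in seeds:
        u,v=int(u),int(v); w=g[v-r:v+r+1,u-r:u+r+1]; d=np.clip(70-w,0,None); yy,xx=np.mgrid[v-r:v+r+1,u-r:u+r+1]
        P.append(plane("wrist",(d*xx).sum()/d.sum(),(d*yy).sum()/d.sum(),z,p)[:2]*1000)
    return np.array(P)
E
python3 - <<'E'
from holes import *
P=holes("w5",[(288.5,174.5),(345.5,174),(291.5,280),(343.5,280)]); print(P.round(1)); c=P.mean(0)
d=(P[0]+P[1]-P[2]-P[3]); print("centre",c.round(1),"x ang",np.degrees(np.arctan2(d[1],d[0])).round(2),"len",np.linalg.norm(d)/2, np.linalg.norm(P[0]-P[1]))
print("hub at z=.018,.010", plane("wrist",317,229.5,.018,load("w5")[0])*1000, plane("wrist",317,229.5,.008,load("w5")[0])*1000)
E
```

```text
[[505.7 245.9]
 [513.9 206.6]
 [426.3 229.6]
 [434.2 190.5]]
centre [470.  218.2] x ang 11.49 len 81.19525064498767 40.1983577790323
hub at z=.018,.010 [469.80638934 218.02668388  18.        ] [467.04338259 217.46775142   8.        ]
```

>>> {"name": "drive_tool", "arguments": {
  "increments": "-1.96 0.2 4.2 0; -1.96 0.2 4.2 0; -1.96 0.2 4.2 0; -1.96 0.2 4.2 0; -1.96 0.2 4.2 0"
}}

```text
time: 8.9
eef_pos: [0.61, 0.0308, 0.124]
ee_rot: [-0.072, 0.704, -0.703, 0.07]
contact_force: [-0.4, -0.1, 0.3]
grip_width: 0.999
```

>>> {"name": "drive_tool", "arguments": {
  "increments": "-1.96 0.2 4.2 0; -2.1 0.2 4.5 0; 0 0 0 0; 0 0 0 0; 0 0 0 0"
}}

```text
time: 9.4
eef_pos: [0.6661, -0.0436, 0.121]
ee_rot: [-0.072, 0.704, -0.703, 0.07]
contact_force: [0.9, 0.5, 0.3]
grip_width: 1.002
```

```bash
python3 - <<'E'
from meas import *
p,im=snap("w6"); togo(.666,-.045,.002,-78.5)
b=im.astype(int); V=b.max(2); rb=b[...,2]-b[...,0]
q=proj("wrist",[.666,-.045,.004],p); print(q)
for t in (225,235,242):
    c=blob((V>t)&(rb<10),(q[0]+12,q[1]+12),3); print(t,circ(world(c,.004,p)),c.min(0),c.max(0))
E
```

```text
t 9.45 tcp [ 0.6662 -0.0434  0.1215] z axis ang -78.44 tilt [-0.001  0.    -1.   ] q6 1.13 grip 87.8 F [ 0.2 -0.3  0.9]
shift cm (tool x y z): [ 0.04 11.95  0.16]
turn about world z -0.06 => about tool y (down) 0.06
[318.66609347 227.85796922]
225 ell centre 674.1 -54.6 axes 7.7 30.1 [328. 203.] [340. 239.]
235 ell centre 674.1 -54.6 axes 7.7 30.1 [328. 203.] [340. 239.]
242 ell centre 674.1 -54.6 axes 7.7 30.1 [328. 203.] [340. 239.]
```

View pics/w6.png

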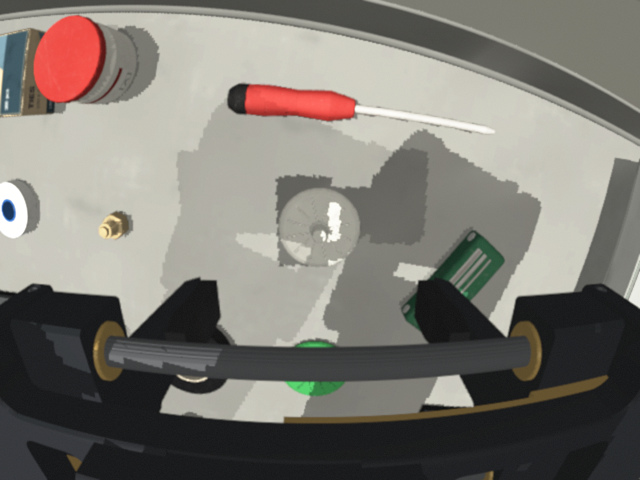

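The filter disc spans px 279–360 by 188–267, so it is centred under the tool; the key set (450,280) clears the right finger. I descend and grip gently.

>>> {"name": "drive_tool", "arguments": {
  "increments": "0 3.5 0.1 0; 0 3.5 0.05 0; 0 2.7 0 0; 0 1.7 0 0; 0 0.5 0 0"
}}

```text
time: 9.95
eef_pos: [0.6662, -0.0452, 0.0016]
ee_rot: [-0.072, 0.704, -0.703, 0.07]
contact_force: [-0.2, -0.4, -0.1]
grip_width: 0.998
```

>>> {"name": "drive_tool", "arguments": {
  "increments": "0 0 0 0; 0 0 0 0; 0 0 0 0; 0 0 0 0; 0 0 0 0",
  "jaw": 0.6,
  "force": 8
}}

```text
time: 10.45
eef_pos: [0.6676, -0.0463, 0.0039]
ee_rot: [0.07, -0.703, 0.704, -0.071]
contact_force: [-0.7, 0.6, 3.1]
grip_width: 0.659
```

>>> {"name": "drive_tool", "arguments": {
  "increments": "0 0 0 0; 0 0 0 0; 0 0 0 0; 0 0 0 0; 0 0 0 0"
}}

```text
time: 10.95
eef_pos: [0.6676, -0.0463, 0.0039]
ee_rot: [0.07, -0.703, 0.704, -0.071]
contact_force: [-1.0, 0.1, 6.6]
grip_width: 0.658
```

```bash
python3 - <<'E'
from h import *
togo(.470,.2182,.075,-78.5)
E
```

```text
t 10.95 tcp [ 0.6676 -0.0463  0.0039] z axis ang -78.53 tilt [ 0.001 -0.    -1.   ] q6 1.13 grip 57.9 F [-1.   0.1  6.6]
shift cm (tool x y z): [ 14.09  -7.15 -29.85]
turn about world z 0.03 => about tool y (down) -0.03
```

Width 57.9 mm means the tips ride the rim above its widest point. I regrip lower.

>>> {"name": "drive_tool", "arguments": {
  "increments": "0 0 0 0; 0 0 0 0; 0 0.1 0 0; 0 0.08 0 0; 0 0 0 0",
  "jaw": 0.8
}}

```text
time: 11.45
eef_pos: [0.667, -0.0462, 0.0009]
ee_rot: [-0.071, 0.704, -0.703, 0.071]
contact_force: [0.2, 0.3, 0.1]
grip_width: 0.804
```

>>> {"name": "drive_tool", "arguments": {
  "increments": "0 0 0 0; 0 0 0 0; 0 0 0 0; 0 0 0 0; 0 0 0 0",
  "jaw": 0.6
}}

```text
time: 11.95
eef_pos: [0.6671, -0.0462, 0.0012]
ee_rot: [-0.071, 0.704, -0.704, 0.071]
contact_force: [-0.5, -0.2, -0.3]
grip_width: 0.66
```

>>> {"name": "drive_tool", "arguments": {
  "increments": "0 0 0 0; 0 0 0 0; 0 0 0 0; 0 0 0 0; 0 0 0 0"
}}

```text
time: 12.45
eef_pos: [0.6672, -0.0462, 0.0012]
ee_rot: [-0.071, 0.704, -0.704, 0.071]
contact_force: [-0.5, 0.1, 0.4]
grip_width: 0.658
```

>>> {"name": "drive_tool", "arguments": {
  "increments": "0 -0.5 0 0; 0 -2 0 0; 0 -3 0 0; 1 -1.5 -2.1 0; 1.6 -0.4 -3.5 0"
}}

```text
time: 12.95
eef_pos: [0.6316, 0.0025, 0.0777]
ee_rot: [0.068, -0.703, 0.704, -0.072]
contact_force: [0.6, 0.5, -0.1]
grip_width: 0.659
```

>>> {"name": "drive_tool", "arguments": {
  "increments": "1.9 0 -4 0; 1.9 0 -4 0; 1.9 0 -4 0; 1.9 0 -4 0; 1.6 0 -3.5 0"
}}

```text
time: 13.45
eef_pos: [0.5002, 0.1778, 0.0758]
ee_rot: [-0.071, 0.704, -0.704, 0.071]
contact_force: [1.1, 0.2, -0.8]
grip_width: 0.659
```

>>> {"name": "drive_tool", "arguments": {
  "increments": "1.2 0 -2.5 0; 0.8 0 -1.7 0; 0.25 0 -0.5 0; 0 0 0 0; 0 0 0 0"
}}

```text
time: 13.95
eef_pos: [0.4708, 0.2172, 0.0754]
ee_rot: [0.07, -0.704, 0.704, -0.071]
contact_force: [0.4, 0.5, -1.1]
grip_width: 0.662
```

>>> {"name": "drive_tool", "arguments": {
  "increments": "0 0 0 0; 0 0 0 0; 0 0 0 0; 0 0 0 0; 0 0 0 0"
}}

```text
time: 14.45
eef_pos: [0.4702, 0.2178, 0.0752]
ee_rot: [0.071, -0.704, 0.704, -0.071]
contact_force: [0.2, 0.8, 0.4]
grip_width: 0.66
```

```bash
python3 - <<'E'
from meas import *
p,im=snap("w7"); togo(.470,.2182,.02,-78.5)
cv2.imwrite("pics/w7c.png",cv2.resize(im[130:350,180:450],(648,528)))
E
```

```text
t 14.5 tcp [0.4702 0.2178 0.0752] z axis ang -78.52 tilt [-0.  0. -1.] q6 1.58 grip 58.0 F [ 0.1  0.4 -0.6]
shift cm (tool x y z): [ 0.01  5.52 -0.04]
turn about world z 0.02 => about tool y (down) -0.02
```

View pics/w7c.png

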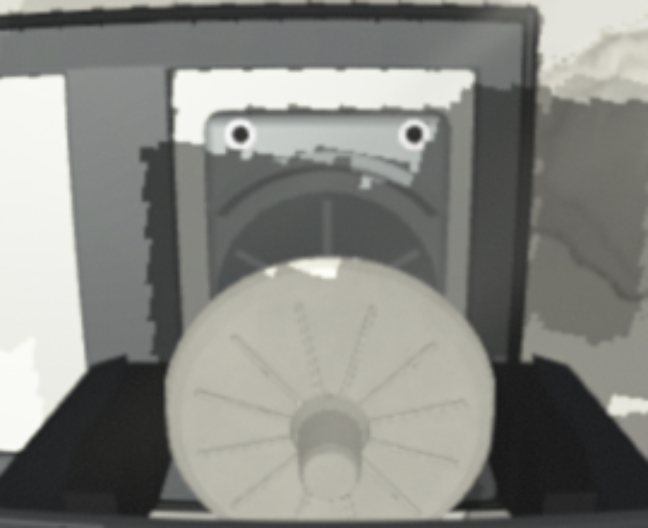

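```bash
python3 - <<'E'
from holes import *
p,im=load("w7"); t=np.array([470.2,217.8]); a=np.radians(11.48); ex=np.array([np.cos(a),np.sin(a)]); ey=np.array([-ex[1],ex[0]])
H=holes("w7",[(280,186),(352.5,185.5)]); hc=H.mean(0)-40.6*ex
print("holder centre rel TCP (tray x,y):",((hc-t)@ex).round(2),((hc-t)@ey).round(2), "sep",np.linalg.norm(H[0]-H[1]))
g=cv2.cvtColor(im,cv2.COLOR_BGR2GRAY)
print("col318",g[228:246,317], "row295",g[295,243:256],g[295,378:392])
for n,(u,v) in dict(top=(316.7,237.1),left=(249.6,294.6),right=(385.8,294.6)).items():
    w=plane("wrist",u,v,.078,p)[:2]*1000-t; print(n,(w@ex).round(2),(w@ey).round(2))
print("nozzle top", [(plane("wrist",180+330/2.4,130+472/2.4,z,p)[:2]*1000-t)@np.array([ex,ey]).T for z in (.099,)])
E
```

```text
holder centre rel TCP (tray x,y): 0.05 0.25 sep 40.060175456870724
col318 [ 96  97  96  96  95  95  94  97 120 170 217 233 236 243 252 253 252 235] row295 [ 36  40  38  39  37  74 136 167 175 177 176 175 177] [180 179 178 178 177 178 171 139  71  26  25  29  27  29]
top 28.94 -0.17
left 3.03 28.8
right 2.99 -29.97
nozzle top [array([-0.18142788, -0.46744166])]
```

>>> {"name": "drive_tool", "arguments": {
  "increments": "-0.04 2.5 -0.05 0; 0 1.8 0 0; 0 0.7 0 0; 0 0.3 0 0; 0 0.1 0 0"
}}

```text
time: 15.0
eef_pos: [0.4707, 0.2185, 0.0216]
ee_rot: [-0.071, 0.704, -0.704, 0.071]
contact_force: [0.7, 1.5, -0.2]
grip_width: 0.66
```

>>> {"name": "drive_tool", "arguments": {
  "increments": "0 0.06 0 0; 0 0.06 0 0; 0 0 0 0; 0 0 0 0; 0 0 0 0"
}}

```text
time: 15.5
eef_pos: [0.4705, 0.2184, 0.0201]
ee_rot: [-0.071, 0.704, -0.704, 0.071]
contact_force: [-0.1, -1.1, -0.5]
grip_width: 0.658
```

>>> {"name": "drive_tool", "arguments": {
  "increments": "0 0.05 0 0; 0 0.05 0 0; 0 0 0 0; 0 0 0 0; 0 0 0 0"
}}

```text
time: 16.0
eef_pos: [0.4704, 0.2184, 0.0191]
ee_rot: [-0.071, 0.704, -0.704, 0.071]
contact_force: [0.4, -0.3, 1.3]
grip_width: 0.658
```

>>> {"name": "drive_tool", "arguments": {
  "increments": "0 0.05 0 0; 0 0 0 0; 0 0 0 0; 0 0 0 0; 0 0 0 0"
}}

```text
time: 16.5
eef_pos: [0.4705, 0.2185, 0.019]
ee_rot: [0.071, -0.704, 0.704, -0.071]
contact_force: [-2.2, -0.2, 6.6]
grip_width: 0.658
```

>>> {"name": "drive_tool", "arguments": {
  "increments": "0 0 0 0; 0 0 0 0; 0 0 0 0; 0 0 0 0; 0 -0.5 0 0",
  "jaw": 0.78
}}

```text
time: 17.0
eef_pos: [0.4701, 0.2183, 0.0232]
ee_rot: [0.071, -0.704, 0.704, -0.07]
contact_force: [0.1, 0.0, -0.7]
grip_width: 0.776
```

>>> {"name": "drive_tool", "arguments": {
  "increments": "0 -2 0 0; 0 -4 0 0; 0 -4 0 0; 0 -1 0 0; 0 0 0 0",
  "jaw": 1
}}

```text
time: 17.5
eef_pos: [0.471, 0.2186, 0.1349]
ee_rot: [-0.07, 0.704, -0.703, 0.072]
contact_force: [-0.4, 0.6, 0.3]
grip_width: 0.998
```

```bash
python3 - <<'E'
from meas import *
p,im=snap("w8"); togo(.642,-.1535,.12,-117.2)
cv2.imwrite("pics/w8c.png",cv2.resize(im[110:350,180:450],(675,600)))
E
```

```text
t 17.55 tcp [0.4702 0.2184 0.1332] z axis ang -78.52 tilt [-0. -0. -1.] q6 1.58 grip 87.9 F [-0.2 -0.4 -0.8]
shift cm (tool x y z): [-9.43  1.32 39.86]
turn about world z -38.68 => about tool y (down) 38.68
```

View pics/w8c.png

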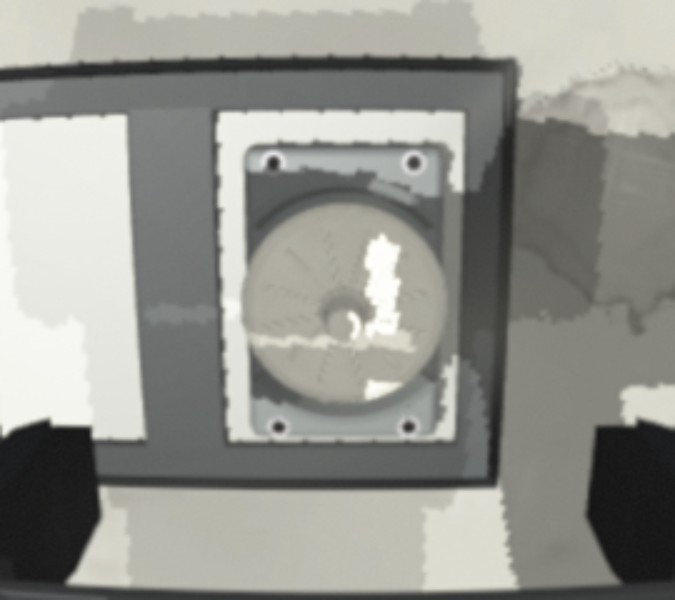

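```bash
python3 - <<'E'
from holes import *
p,im=load("w8"); a=np.radians(11.48); ex=np.array([np.cos(a),np.sin(a)]); ey=np.array([-ex[1],ex[0]])
f=lambda U,V:(180+U/2.5,110+V/2.5)
P=holes("w8",[f(274,162),f(414,162),f(278,427),f(409,427)]); c=P.mean(0); print(c.round(1))
for n,q in dict(top=(345,203),bot=(345,411),left=(243,303),right=(447,303)).items():
    w=plane("wrist",*f(*q),.022,p)[:2]*1000-c; print(n,(w@ex).round(1),(w@ey).round(1))
E
```

```text
[469.9 218.1]
top 29.3 -0.7
bot -33.8 -0.7
left 0.0 29.0
right -0.0 -30.4
```

```bash
python3 - <<'E'
from holes import *
p,im=load("w8"); g=cv2.cvtColor(im,cv2.COLOR_BGR2GRAY)
for u in (308,318,325): print(u,"v262..282",g[262:284,u],"top v186..198",g[186:198,u])
for v in (268,270,272,274): 
    print(v,[ (plane("wrist",318,v,z,p)[:2]*1000-[469.9,218.1])@[.98,.199] for z in (.022,.028)])
cv2.imwrite("pics/w8d.png",cv2.resize(im[180:300,260:380],(600,600),interpolation=cv2.INTER_CUBIC))
E
```

```text
308 v262..282 [161 168 169 168 166 161 157 149 136 117 110 111 111 122 141 152 157 163
 165 165 161 157] top v186..198 [ 72  76  86  94  94 102 126 151 158 164 166 167]
318 v262..282 [170 171 170 170 170 167 162 156 147 127 118 115 115 117 127 145 152 157
 163 164 160 158] top v186..198 [ 79  89  97  98 106 129 152 157 165 167 167 167]
325 v262..282 [166 166 170 178 185 180 175 168 152 128 118 118 118 124 138 148 152 162
 164 163 160 156] top v186..198 [ 82  87  96 102 103 114 136 152 155 162 166 168]
268 [np.float64(-28.578420880177646), np.float64(-26.22871547294916)]
270 [np.float64(-30.191323353685018), np.float64(-27.80429835182193)]
272 [np.float64(-31.81114695112711), np.float64(-29.38664221256013)]
274 [np.float64(-33.43803074756626), np.float64(-30.975882912285098)]
```

View pics/w8d.png

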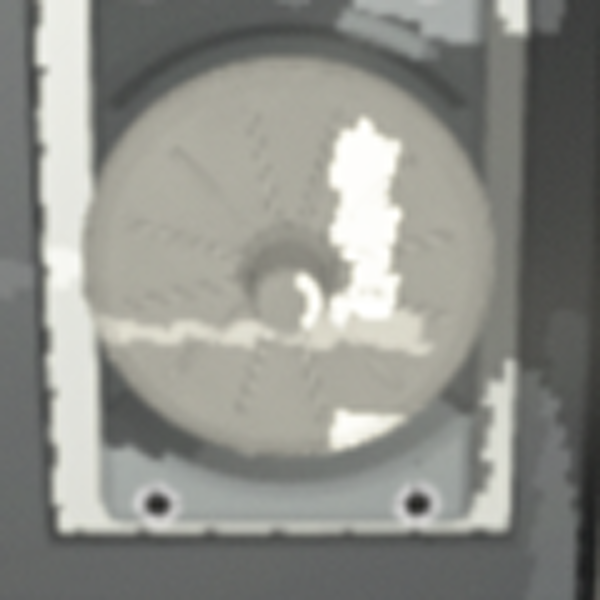

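The filter is seated flat: edges at +29.3 and −30.7 mm along x, centred to about 0.7 mm. Next is the key set.

>>> {"name": "drive_tool", "arguments": {
  "increments": "-1.05 0.1 4.43 0; -1.05 0.1 4.43 0; -1.05 0.1 4.43 0; -1.05 0.2 4.43 0; -1.05 0.2 4.43 0"
}}

```text
time: 18.05
eef_pos: [0.5656, 0.0101, 0.1243]
ee_rot: [-0.072, 0.704, -0.703, 0.069]
contact_force: [0.4, 1.1, 0.8]
grip_width: 1.0
```

>>> {"name": "drive_tool", "arguments": {
  "increments": "-1.05 0.2 4.43 0; -1.05 0.2 4.43 0; -1.05 0.2 4.43 0; -1.03 0 4.43 0; 0 0 0 7.7"
}}

```text
time: 18.55
eef_pos: [0.6422, -0.1583, 0.1172]
ee_rot: [-0.022, 0.707, -0.707, 0.02]
contact_force: [-0.1, 0.6, 0.3]
grip_width: 0.997
```

>>> {"name": "drive_tool", "arguments": {
  "increments": "0 0 0 7.7; 0 0 0 7.7; 0 0 0 7.7; 0 0 0 7.7; 0 0 0 0"
}}

```text
time: 19.05
eef_pos: [0.6414, -0.1533, 0.1181]
ee_rot: [0.164, 0.688, -0.687, -0.167]
contact_force: [0.3, -0.1, 0.6]
grip_width: 1.002
```

>>> {"name": "drive_tool", "arguments": {
  "increments": "0 0 0 0; 0 0 0 0; 0 0 0 0; 0 0 0 0; 0 0 0 0"
}}

```text
time: 19.55
eef_pos: [0.6422, -0.1535, 0.1205]
ee_rot: [-0.165, -0.688, 0.688, 0.165]
contact_force: [-1.4, 0.4, -0.5]
grip_width: 0.996
```

```bash
python3 - <<'E'
from meas import *
p,im=snap("w9"); togo(.642,-.1535,.009,-117.2)
b=im.astype(int); q=proj("wrist",[.642,-.1535,.024],p); print(q)
c=blob((b[...,1]-b[...,2]>12),tuple(q),15); print(rect(world(c,.022,p)),c.min(0),c.max(0))
E
```

```text
t 19.6 tcp [ 0.6422 -0.1535  0.1205] z axis ang -117.0 tilt [ 0. -0. -1.] q6 1.63 grip 88.1 F [-0.   0.2 -0.3]
shift cm (tool x y z): [2.000e-02 1.115e+01 1.000e-02]
turn about world z -0.2 => about tool y (down) 0.2
[316.20109846 236.34047095]
centre 644.7 -157.9 size 88.1 x 33.4 long axis ang -26.8 [296. 165.] [345. 288.]
```

View pics/w9.png

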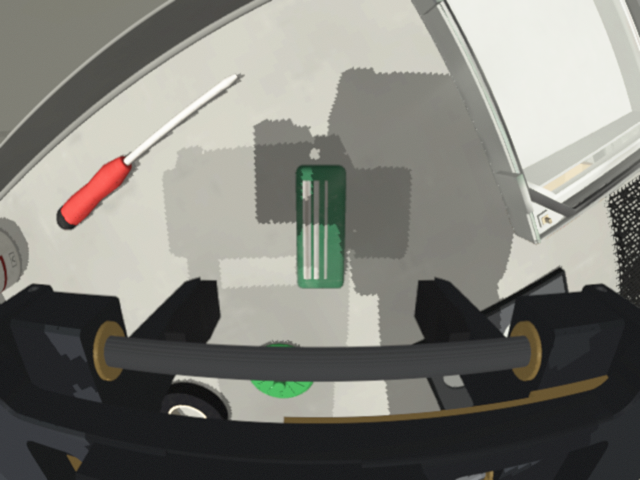

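>>> {"name": "drive_tool", "arguments": {
  "increments": "-0.4 3 0.28 0; 0 3.3 0 0; 0 2.6 0 0; 0 1.6 0 0; 0 0.65 0 0"
}}

```text
time: 20.1
eef_pos: [0.644, -0.1576, 0.0077]
ee_rot: [0.164, 0.688, -0.687, -0.166]
contact_force: [-0.6, -0.4, 0.1]
grip_width: 1.001
```

>>> {"name": "drive_tool", "arguments": {
  "increments": "0 0 0 0; 0 0 0 0; 0 0 0 0; 0 0 0 0; 0 0 0 0",
  "jaw": 0.3,
  "force": 25
}}

```text
time: 20.6
eef_pos: [0.6447, -0.1579, 0.0096]
ee_rot: [-0.165, -0.687, 0.688, 0.165]
contact_force: [-0.3, -0.3, -0.5]
grip_width: 0.571
```

>>> {"name": "drive_tool", "arguments": {
  "increments": "0 0 0 0; 0 0 0 0; 0 0 0 0; 0 0 0 0; 0 0 0 0"
}}

```text
time: 21.1
eef_pos: [0.6445, -0.1579, 0.0091]
ee_rot: [0.165, 0.688, -0.688, -0.165]
contact_force: [0.9, 0.4, 1.6]
grip_width: 0.383
```

```bash
python3 - <<'E'
from h import *
togo(.4544,.307,.1,-78.5)
E
```

```text
t 21.1 tcp [ 0.6445 -0.1579  0.0091] z axis ang -117.02 tilt [ 0. -0. -1.] q6 1.63 grip 33.7 F [0.9 0.4 1.6]
shift cm (tool x y z): [ 38.05  -9.09 -32.77]
turn about world z 38.52 => about tool y (down) -38.52
```

>>> {"name": "drive_tool", "arguments": {
  "increments": "0 -0.5 0 0; 0 -2 0 0; 0 -3 0 0; 0 -3 0 0; 0 -0.6 0 0"
}}

```text
time: 21.6
eef_pos: [0.6458, -0.1584, 0.1037]
ee_rot: [-0.167, -0.687, 0.688, 0.163]
contact_force: [1.1, 0.4, -1.5]
grip_width: 0.378
```

>>> {"name": "drive_tool", "arguments": {
  "increments": "2 0 -1.7 -7.7; 0 0 0 -7.7; 0 0 0 -7.7; 0 0 0 -7.7; 0 0 0 -7.7"
}}

```text
time: 22.1
eef_pos: [0.6339, -0.1334, 0.0985]
ee_rot: [-0.073, 0.704, -0.703, 0.072]
contact_force: [-0.6, -0.8, -1.0]
grip_width: 0.381
```

```bash
python3 - <<'E'
from h import *
togo(.4544,.307,.1,-78.5)
E
```

```text
t 22.1 tcp [ 0.6339 -0.1334  0.0985] z axis ang -78.2 tilt [-0.002  0.001 -1.   ] q6 0.98 grip 33.5 F [-0.6 -0.8 -1. ]
shift cm (tool x y z): [  8.56  -0.08 -46.78]
turn about world z -0.3 => about tool y (down) 0.3
```

>>> {"name": "drive_tool", "arguments": {
  "increments": "0.4 0 -2.2 0; 0.8 0 -4.4 0; 0.85 0 -4.7 0; 0.85 0 -4.7 0; 0.85 0 -4.7 0"
}}

```text
time: 22.6
eef_pos: [0.5549, 0.0633, 0.0989]
ee_rot: [-0.071, 0.704, -0.703, 0.07]
contact_force: [0.3, 0.9, -1.6]
grip_width: 0.383
```

>>> {"name": "drive_tool", "arguments": {
  "increments": "0.85 0 -4.7 0; 0.85 0 -4.7 0; 0.85 0 -4.7 0; 0.85 0 -4.7 0; 0.85 0 -4.5 0"
}}

```text
time: 23.1
eef_pos: [0.4669, 0.2832, 0.099]
ee_rot: [0.071, -0.703, 0.704, -0.07]
contact_force: [0.6, -0.5, -0.3]
grip_width: 0.386
```

>>> {"name": "drive_tool", "arguments": {
  "increments": "0.56 0 -2.8 0; 0 0 0 0; 0 0 0 0; 0 0 0 0; 0 0 0 0"
}}

```text
time: 23.6
eef_pos: [0.4578, 0.307, 0.0998]
ee_rot: [0.07, -0.704, 0.704, -0.07]
contact_force: [0.3, -0.3, -2.1]
grip_width: 0.386
```

```bash
python3 - <<'E'
from meas import *
p,im=snap("w10"); togo(.4544,.307,.0131,-78.5)
E
```

```text
t 23.65 tcp [0.4578 0.3071 0.0998] z axis ang -78.61 tilt [-0. -0. -1.] q6 1.75 grip 33.8 F [-0.9  0.2 -1.2]
shift cm (tool x y z): [ 0.34  8.67 -0.06]
turn about world z 0.11 => about tool y (down) -0.11
```

View pics/w10.png

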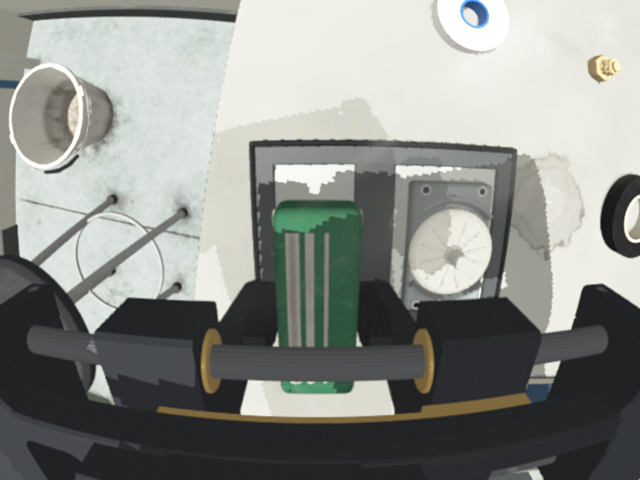

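The key set is held level over the narrow recess. I check numerically how it is centred along its length.

```bash
python3 - <<'E'
from meas import *
p,im=load("w10"); t=np.array([457.8,307.1]); a=np.radians(11.5); ex=np.array([np.cos(a),np.sin(a)]); ey=np.array([-ex[1],ex[0]])
for v,u,zs in ((202,316,(.0925,.1,.11)),(392,316,(.1147,.11,.1))):
    for z in zs: w=plane("wrist",u,v,z,p)[:2]*1000-t; print(v,z,(w@ex).round(1),(w@ey).round(1))
# recess edges visible top-left (273,165),(355,165) z .008
for u,v in ((273,165),(355,165),(395,165)): w=plane("wrist",u,v,.008,p)[:2]*1000-[464.4,258]; print((w@ex).round(1),(w@ey).round(1))
E
```

```text
202 0.0925 41.4 -0.1
202 0.1 42.9 -0.1
202 0.11 44.9 -0.1
392 0.1147 -40.6 0.2
392 0.11 -44.6 0.2
392 0.1 -53.2 0.2
52.2 77.2
52.0 24.5
52.4 -1.7
```

>>> {"name": "drive_tool", "arguments": {
  "increments": "0.34 2.5 -0.08 0; 0 3 0 0; 0 2 0 0; 0 0.7 0 0; 0 0.25 0 0"
}}

```text
time: 24.15
eef_pos: [0.4541, 0.3077, 0.0152]
ee_rot: [0.071, -0.704, 0.704, -0.07]
contact_force: [-0.1, -0.9, -1.8]
grip_width: 0.377
```

>>> {"name": "drive_tool", "arguments": {
  "increments": "0 0.07 0 0; 0 0.07 0 0; 0 0 0 0; 0 0 0 0; 0 0 0 0"
}}

```text
time: 24.65
eef_pos: [0.454, 0.3082, 0.0144]
ee_rot: [-0.071, 0.704, -0.703, 0.071]
contact_force: [-0.1, -0.0, -0.7]
grip_width: 0.383
```

>>> {"name": "drive_tool", "arguments": {
  "increments": "0 0.07 0 0; 0 0.06 0 0; 0 0 0 0; 0 0 0 0; 0 0 0 0"
}}

```text
time: 25.15
eef_pos: [0.4539, 0.3081, 0.0131]
ee_rot: [-0.071, 0.704, -0.704, 0.071]
contact_force: [-1.5, -0.9, 4.1]
grip_width: 0.383
```

>>> {"name": "drive_tool", "arguments": {
  "increments": "0 0.05 0 0; 0 0 0 0; 0 0 0 0; 0 0 0 0; 0 0 0 0"
}}

```text
time: 25.65
eef_pos: [0.4539, 0.3081, 0.013]
ee_rot: [0.071, -0.704, 0.704, -0.071]
contact_force: [-4.7, -1.6, 10.7]
grip_width: 0.386
```

>>> {"name": "drive_tool", "arguments": {
  "increments": "0 0 0 0; 0 0 0 0; 0 0 0 0; 0 -0.5 0 0; 0 -2 0 0",
  "jaw": 0.52
}}

```text
time: 26.15
eef_pos: [0.4529, 0.3077, 0.0363]
ee_rot: [0.072, -0.703, 0.704, -0.069]
contact_force: [0.2, 0.3, -0.6]
grip_width: 0.526
```

>>> {"name": "drive_tool", "arguments": {
  "increments": "0 -4 0 0; 0 -4 0 0; 0 -2.5 0 0; 0 0 0 0; 0 0 0 0",
  "jaw": 1
}}

```text
time: 26.65
eef_pos: [0.4537, 0.308, 0.142]
ee_rot: [0.071, -0.704, 0.704, -0.071]
contact_force: [-0.3, -0.6, 0.1]
grip_width: 0.947
```

```bash
python3 - <<'E'
from meas import *
p,im=snap("w11"); togo(.6305,.237,.12,-78.5)
b=im.astype(int); V=b.max(2); rb=b[...,2]-b[...,0]
q=proj("wrist",[.6305,.237,.016],p); print(q)
for s in ((q[0]+14,q[1]),(q[0]-14,q[1])):
    c=blob(((V>232)&(rb<8))|(rb<-20),s,5); print("reel",circ(world(c,.016,p)),c.min(0),c.max(0))
q=proj("wrist",[.4544,.307,.028],p)
c=blob((b[...,1]-b[...,2]>12),tuple(q),15); print("key",rect(world(c,.026,p)),c.min(0),c.max(0))
E
```

```text
t 26.7 tcp [0.4533 0.3079 0.1412] z axis ang -78.52 tilt [-0.002 -0.001 -1.   ] q6 1.75 grip 86.5 F [0.9 1.  0.3]
shift cm (tool x y z): [-15.96   2.09  10.47]
turn about world z 0.02 => about tool y (down) -0.02
[455.02870542  22.79874907]
reel ell centre 628.7 236.1 axes 47.8 53.1 [423.   0.] [486.  55.]
reel ell centre 628.7 236.1 axes 47.8 53.1 [423.   0.] [486.  55.]
key centre 453.8 307.8 size 88.0 x 33.5 long axis ang 11.3 [294. 168.] [340. 283.]
```

Key set lies at (453.8, 307.8), long axis 11.3°, inside its recess. Now the reel.

>>> {"name": "drive_tool", "arguments": {
  "increments": "-3.98 0.5 2.62 0; -3.98 0.5 2.62 0; -3.98 0.5 2.62 0; -3.98 0.6 2.62 0; 0 0 0 0"
}}

```text
time: 27.2
eef_pos: [0.6335, 0.2336, 0.1169]
ee_rot: [0.071, -0.703, 0.704, -0.068]
contact_force: [-0.4, -0.9, -0.9]
grip_width: 0.999
```

>>> {"name": "drive_tool", "arguments": {
  "increments": "0 0 0 0; 0 0 0 0; 0 0 0 0; 0 0 0 0; 0 0 0 0"
}}

```text
time: 27.7
eef_pos: [0.6304, 0.2375, 0.1218]
ee_rot: [-0.071, 0.704, -0.704, 0.071]
contact_force: [-0.2, 0.0, -0.1]
grip_width: 0.999
```

```bash
python3 - <<'E'
from meas import *
p,im=snap("w12")
b=im.astype(int); V=b.max(2); rb=b[...,2]-b[...,0]
q=proj("wrist",[.6305,.237,.016],p); print(q)
for th in (150,232):
    m=((V>th)&(rb<8))|(rb<-20); c=blob(m,(q[0]+14,q[1]),5); print(th,"reel",circ(world(c,.016,p)),rect(world(c,.016,p)),c.min(0),c.max(0))
c=blob(rb<-40,tuple(q),3); print("blue",circ(world(c,.016,p)),c.min(0),c.max(0))
togo(.6300,.2365,.0085,-78.5)
E
```

```text
[317.42444957 231.976726  ]
150 reel ell centre 633.2 234.3 axes 25.0 31.3 centre 634.7 236.0 size 30.3 x 26.1 long axis ang 14.2 [302. 205.] [339. 247.]
232 reel ell centre 633.3 233.8 axes 23.9 30.4 centre 635.3 235.8 size 29.7 x 24.8 long axis ang 12.4 [303. 205.] [338. 246.]
blue ell centre 630.6 236.3 axes 20.7 20.8 [304. 218.] [333. 246.]
t 27.75 tcp [0.6305 0.2374 0.1216] z axis ang -78.49 tilt [ 0.  0. -1.] q6 1.56 grip 87.6 F [0.1 0.9 0.2]
shift cm (tool x y z): [ 0.07 11.31  0.08]
turn about world z -0.01 => about tool y (down) 0.01
```

>>> {"name": "drive_tool", "arguments": {
  "increments": "0 3 0.1 0; 0 3.3 0 0; 0 2.8 0 0; 0 1.6 0 0; 0 0.7 0 0"
}}

```text
time: 28.25
eef_pos: [0.6304, 0.2361, 0.0061]
ee_rot: [0.071, -0.704, 0.704, -0.07]
contact_force: [0.6, 0.5, -0.0]
grip_width: 1.0
```

>>> {"name": "drive_tool", "arguments": {
  "increments": "0 0 0 0; 0 0 0 0; 0 0 0 0; 0 0 0 0; 0 0 0 0",
  "jaw": 0.45,
  "force": 18
}}

```text
time: 28.75
eef_pos: [0.6312, 0.2362, 0.008]
ee_rot: [-0.07, 0.704, -0.703, 0.071]
contact_force: [-0.4, 1.0, 3.9]
grip_width: 0.571
```

>>> {"name": "drive_tool", "arguments": {
  "increments": "0 0 0 0; 0 0 0 0; 0 0 0 0; 0 0 0 0; 0 0 0 0"
}}

```text
time: 29.25
eef_pos: [0.6312, 0.2363, 0.0079]
ee_rot: [-0.07, 0.704, -0.703, 0.071]
contact_force: [-0.6, 0.4, 5.7]
grip_width: 0.574
```

```bash
python3 - <<'E'
from h import *
togo(.460,-.2815,.12,-78.5)
E
```

```text
t 29.25 tcp [0.6312 0.2363 0.0079] z axis ang -78.52 tilt [ 0.001  0.    -1.   ] q6 1.56 grip 50.5 F [-0.6  0.4  5.7]
shift cm (tool x y z): [ 27.07 -11.23  47.33]
turn about world z 0.02 => about tool y (down) -0.02
```

>>> {"name": "drive_tool", "arguments": {
  "increments": "0 -0.5 0 0; 0 -2.5 0 0; 0 -3.5 0 0; 0 -3.5 0 0; 0 -3 0 0"
}}

```text
time: 29.75
eef_pos: [0.6309, 0.236, 0.1391]
ee_rot: [0.071, -0.704, 0.704, -0.071]
contact_force: [0.2, -0.2, -1.3]
grip_width: 0.572
```

```bash
python3 - <<'E'
from h import *
togo(.39,-.255,.14,-78.5)
E
```

```text
t 29.75 tcp [0.6309 0.236  0.1391] z axis ang -78.52 tilt [ 0. -0. -1.] q6 1.55 grip 50.4 F [ 0.2 -0.2 -1.3]
shift cm (tool x y z): [33.38 -0.1  43.33]
turn about world z 0.02 => about tool y (down) -0.02
```

>>> {"name": "drive_tool", "arguments": {
  "increments": "2 0 2.6 0; 2.85 0 3.7 0; 2.85 0 3.7 0; 2.85 0 3.7 0; 2.85 0 3.7 0"
}}

```text
time: 30.25
eef_pos: [0.533, 0.0375, 0.1373]
ee_rot: [0.071, -0.704, 0.704, -0.071]
contact_force: [0.8, -0.7, -1.2]
grip_width: 0.573
```

>>> {"name": "drive_tool", "arguments": {
  "increments": "2.85 0 3.7 0; 2.85 0 3.7 0; 2.85 0 3.7 0; 2.85 0 3.7 0; 2.85 0 3.7 0"
}}

```text
time: 30.75
eef_pos: [0.4302, -0.1722, 0.1375]
ee_rot: [0.071, -0.704, 0.704, -0.071]
contact_force: [1.4, -0.3, -0.6]
grip_width: 0.573
```

>>> {"name": "drive_tool", "arguments": {
  "increments": "2.85 0 3.7 0; 2.85 0 3.7 0; 0 0 0 0; 0 0 0 0; 0 0 0 0"
}}

```text
time: 31.25
eef_pos: [0.3905, -0.2537, 0.1372]
ee_rot: [-0.071, 0.704, -0.703, 0.071]
contact_force: [0.6, -0.5, -0.6]
grip_width: 0.574
```

```bash
python3 - <<'E'
from meas import *
p,im=snap("w13"); togo(.460,-.2815,.10,-78.5)
b=im.astype(int); V=b.max(2); rb=b[...,2]-b[...,0]
print("pred big",proj("wrist",[.46,-.2815,.006],p),"small",proj("wrist",[.46,-.2065,.006],p))
for n,X in (("big",[.46,-.2815,.006]),("small",[.46,-.2065,.006])):
  q=proj("wrist",X,p); print(n,im[int(q[1]),int(q[0])])
  for th in (115,140,225):
    c=blob((V>th),tuple(q)); P=world(c,.006,p); print(n,th,circ(P),rect(P),c.min(0),c.max(0))
q=proj("wrist",[.46,-.2435,.008],p); print("web",im[int(q[1]),int(q[0])])
E
```

```text
t 31.3 tcp [ 0.3907 -0.2535  0.1373] z axis ang -78.43 tilt [-0.  0. -1.] q6 0.54 grip 50.2 F [0.9 1.6 0.3]
shift cm (tool x y z): [-6.23  3.72  4.13]
turn about world z -0.07 => about tool y (down) 0.07
pred big [371.91583466 141.78395016] small [272.84579364 121.59836394]
big [253 254 254]
big 115 ell centre 463.3 -217.5 axes 330.3 656.6 centre 449.4 -234.3 size 666.8 x 349.4 long axis ang -78.3 [0. 0.] [639. 347.]
big 140 ell centre 456.6 -222.0 axes 301.3 626.6 centre 432.6 -233.7 size 644.1 x 319.6 long axis ang -83.9 [0. 0.] [639. 346.]
big 225 ell centre 464.1 -280.5 axes 49.9 68.6 centre 464.9 -278.5 size 66.4 x 49.3 long axis ang -35.5 [333. 100.] [419. 182.]
small [250 252 251]
small 115 ell centre 463.3 -217.5 axes 330.3 656.6 centre 449.4 -234.3 size 666.8 x 349.4 long axis ang -78.3 [0. 0.] [639. 347.]
small 140 ell centre 456.6 -222.0 axes 301.3 626.6 centre 432.6 -233.7 size 644.1 x 319.6 long axis ang -83.9 [0. 0.] [639. 346.]
small 225 ell centre 460.1 -211.1 axes 35.4 35.6 centre 460.2 -211.0 size 35.7 x 35.3 long axis ang -79.4 [255.  99.] [303. 146.]
web [139 140 138]
```

```bash
python3 - <<'E'
from meas import *
from scipy.optimize import least_squares
p,im=load("w13"); b=im.astype(int); V=b.max(2)
q=proj("wrist",[.46,-.2815,.006],p); c=blob(V>225,tuple(q)); P=world(c,.006,p)*1000
best=(0,)
for x in np.arange(450,472,.5):
  for y in np.arange(-296,-270,.5):
    d=np.hypot(*(P-[x,y]).T); 
    for r in (32.5,33,33.5,34):
      n=(abs(d-r)<.7).sum()-3*(d>r+1.5).sum()
      if n>best[0]: best=(n,x,y,r)
print(best,len(P))
for th in (85,100,110):
    m=V<th; s=proj("wrist",[.46,-.1775,.0095],p); c=blob(m,tuple(s),3); P=world(c,.0095,p); print(th,rect(P),c.min(0),c.max(0))
cv2.imwrite("pics/w13c.png",cv2.resize(im[50:290,170:490],(800,600)))
E
```

```text
(np.int64(143), np.float64(459.5), np.float64(-285.5), 33) 252
85 centre 459.3 -256.0 size 152.1 x 102.7 long axis ang 89.5 [227.  50.] [442. 222.]
100 centre 459.2 -256.0 size 152.5 x 103.0 long axis ang 89.5 [227.  50.] [443. 222.]
110 centre 459.1 -256.1 size 152.8 x 103.5 long axis ang 89.5 [226.  50.] [447. 222.]
```

View pics/w13c.png

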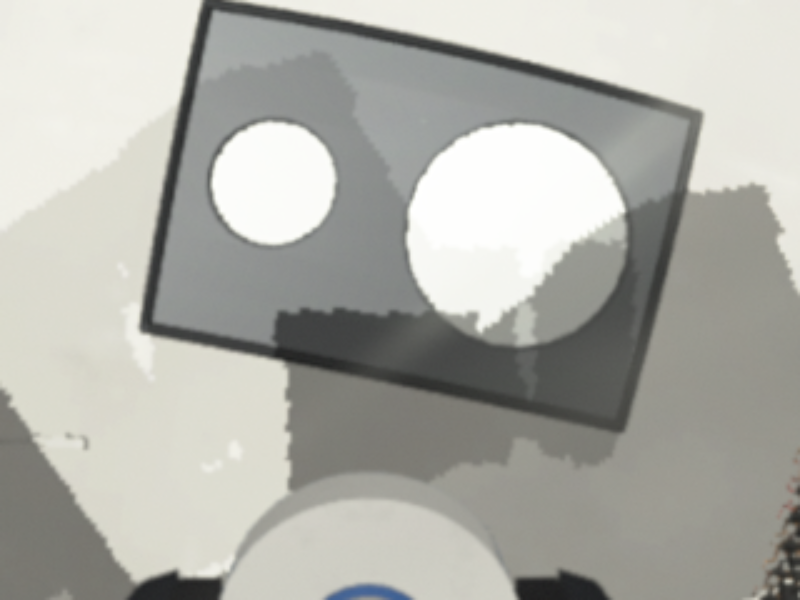

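Small recess is at (460, −211) and the large one at (459.5, −285.5); both agree with the shell outline (459, −256). I place the reel.

>>> {"name": "drive_tool", "arguments": {
  "increments": "-2 0.5 1.5 0; -2.1 1.5 1.5 0; -2 2 1.5 0; 0 2 0 0; 0 1.7 0 0"
}}

```text
time: 31.8
eef_pos: [0.4598, -0.2851, 0.059]
ee_rot: [-0.072, 0.704, -0.703, 0.071]
contact_force: [-0.5, -0.1, -1.0]
grip_width: 0.574
```

>>> {"name": "drive_tool", "arguments": {
  "increments": "0 0 0 0; 0 0 0 0; 0 0 0 0; 0 0 0 0; 0 0 0 0"
}}

```text
time: 32.3
eef_pos: [0.4592, -0.2867, 0.061]
ee_rot: [0.07, -0.703, 0.704, -0.071]
contact_force: [0.1, 0.0, -0.6]
grip_width: 0.572
```

```bash
python3 - <<'E'
from h import *
togo(.4595,-.2857,.0119,-78.5)
print(plane("side",425,195,0), plane("side",408,205,0))
E
```

```text
t 32.3 tcp [ 0.4592 -0.2867  0.061 ] z axis ang -78.52 tilt [ 0.001 -0.001 -1.   ] q6 0.6 grip 50.3 F [ 0.1  0.  -0.6]
shift cm (tool x y z): [-0.04  4.91 -0.1 ]
turn about world z 0.02 => about tool y (down) -0.02
[ 2.70469982e-01 -4.49253069e-01 -5.55111512e-17] [ 0.32770059 -0.35398123  0.        ]
```

>>> {"name": "drive_tool", "arguments": {
  "increments": "-0.04 2 -0.1 0; 0 1.7 0 0; 0 0.7 0 0; 0 0.3 0 0; 0 0.1 0 0"
}}

```text
time: 32.8
eef_pos: [0.4594, -0.2857, 0.0127]
ee_rot: [0.071, -0.703, 0.704, -0.071]
contact_force: [-0.2, 0.9, -0.3]
grip_width: 0.572
```

>>> {"name": "drive_tool", "arguments": {
  "increments": "0 0.06 0 0; 0 0.05 0 0; 0 0 0 0; 0 0 0 0; 0 0 0 0"
}}

```text
time: 33.3
eef_pos: [0.4595, -0.2858, 0.0119]
ee_rot: [0.07, -0.703, 0.704, -0.071]
contact_force: [-1.2, 1.0, 5.8]
grip_width: 0.57
```

>>> {"name": "drive_tool", "arguments": {
  "increments": "0 0 0 0; 0 0 0 0; 0 0 0 0; 0 -0.5 0 0; 0 -2 0 0",
  "jaw": 0.66
}}

```text
time: 33.8
eef_pos: [0.4584, -0.2848, 0.0352]
ee_rot: [-0.072, 0.705, -0.703, 0.07]
contact_force: [0.2, 0.6, 0.1]
grip_width: 0.66
```

>>> {"name": "drive_tool", "arguments": {
  "increments": "0 -4 0 0; 0 -4 0 0; 0 -1.8 0 -8.5; 0 0 0 -8.5; 0 0 0 -8.5"
}}

```text
time: 34.3
eef_pos: [0.4594, -0.2856, 0.1353]
ee_rot: [0.226, -0.669, 0.67, -0.227]
contact_force: [-0.5, 0.7, 0.7]
grip_width: 0.661
```

>>> {"name": "drive_tool", "arguments": {
  "increments": "0 0 0 -8.5; 0 0 0 -8.5; 0 0 0 -8.5; 0 0 0 -8.5; 0 0 0 -8.5"
}}

```text
time: 34.8
eef_pos: [0.4592, -0.2855, 0.1345]
ee_rot: [0.454, -0.542, 0.542, -0.454]
contact_force: [-0.3, 0.4, -0.1]
grip_width: 0.662
```

>>> {"name": "drive_tool", "arguments": {
  "increments": "0 0 0 -8.5; 0 0 0 -2; 0 0 0 0; 0 0 0 0; 0 0 0 0",
  "jaw": 0.6
}}

```text
time: 35.3
eef_pos: [0.4592, -0.2855, 0.1343]
ee_rot: [0.5, -0.5, 0.5, -0.5]
contact_force: [-0.6, 0.3, -0.3]
grip_width: 0.599
```

```bash
python3 - <<'E'
from meas import *
p,im=snap("w14"); togo(.433,-.050,.10,0)
b=im.astype(int); V=b.max(2); rb=b[...,2]-b[...,0]
q=proj("wrist",[.4595,-.2857,.02],p); print(q); c=blob(rb<-40,tuple(q),3); print("reel blue",circ(world(c,.02,p)),c.min(0),c.max(0))
for z in (.008,.0): print("book corner",plane("wrist",328,240,z,load("w1")[0]),plane("wrist",190,190,z,load("w1")[0]))
q=proj("wrist",[.433,-.05,.01],p); print("barb pred",q)
E
```

```text
t 35.35 tcp [ 0.4592 -0.2855  0.1343] z axis ang -0.06 tilt [ 0. -0. -1.] q6 -0.77 grip 52.5 F [-0.1 -0.5  0.4]
shift cm (tool x y z): [-23.55   3.43  -2.65]
turn about world z 0.06 => about tool y (down) -0.06
[318.290389   229.38147146]
reel blue ell centre 458.8 -285.9 axes 20.7 20.9 [303. 216.] [332. 243.]
book corner [ 0.36630845 -0.084493    0.008     ] [0.35913455 0.08944995 0.008     ]
book corner [ 0.36412197 -0.08569212  0.        ] [0.35681051 0.09158628 0.        ]
barb pred [282.77148733 -72.38942592]
```

The reel is in place (hub at 458.8, −285.9). Now the barb.

>>> {"name": "drive_tool", "arguments": {
  "increments": "-4.7 0.3 -0.53 0; -4.7 0.3 -0.53 0; -4.7 0.3 -0.53 0; -4.7 0.3 -0.53 0; -4.7 0.3 -0.53 0"
}}

```text
time: 35.85
eef_pos: [0.4323, -0.0488, 0.1193]
ee_rot: [0.5, -0.5, 0.5, -0.5]
contact_force: [1.3, 0.2, -0.0]
grip_width: 0.602
```

>>> {"name": "drive_tool", "arguments": {
  "increments": "0 0.5 0 0; 0 0.5 0 0; 0 0 0 0; 0 0 0 0; 0 0 0 0"
}}

```text
time: 36.35
eef_pos: [0.433, -0.0514, 0.1093]
ee_rot: [0.499, -0.5, 0.501, -0.5]
contact_force: [0.5, -0.2, 0.2]
grip_width: 0.602
```

```bash
python3 - <<'E'
from meas import *
p,im=snap("w15"); togo(.433,-.050,.0048,0)
b=im.astype(int); V=b.max(2); rb=b[...,2]-b[...,0]
q=proj("wrist",[.433,-.05,.01],p); print("barb pred",q, im[int(q[1]),int(q[0])])
for th in (30,40,50):
    c=blob(rb>th,tuple(q),3); print(th,circ(world(c,.008,p)),circ(world(c,.0,p)),c.min(0),c.max(0))
print("cam xy", (-p["R"].T@p["t"]).round(4))
E
```

```text
t 36.4 tcp [ 0.433  -0.0513  0.1093] z axis ang -0.1 tilt [ 0. -0. -1.] q6 -0.39 grip 52.8 F [-0.5  0.5  0.1]
shift cm (tool x y z): [-0.13 10.45  0.  ]
turn about world z 0.1 => about tool y (down) -0.1
barb pred [317.87311466 232.90972003] [158 213 232]
30 ell centre 434.0 -50.6 axes 20.7 25.7 ell centre 434.0 -52.9 axes 21.3 26.5 [304. 215.] [335. 251.]
40 ell centre 434.0 -50.6 axes 20.2 25.0 ell centre 434.0 -52.9 axes 20.9 25.8 [304. 216.] [334. 251.]
50 ell centre 434.0 -50.6 axes 19.8 24.4 ell centre 434.0 -52.9 axes 20.5 25.2 [305. 216.] [334. 250.]
cam xy [0.4328 0.0208 0.2555]
```

>>> {"name": "drive_tool", "arguments": {
  "increments": "-0.1 3 0.1 0; 0 3.3 0 0; 0 2.4 0 0; 0 1.2 0 0; 0 0.52 0 0"
}}

```text
time: 36.9
eef_pos: [0.4334, -0.0497, 0.004]
ee_rot: [-0.5, 0.501, -0.5, 0.499]
contact_force: [0.2, -1.0, 0.4]
grip_width: 0.598
```

>>> {"name": "drive_tool", "arguments": {
  "increments": "0 0 0 0; 0 0 0 0; 0 0 0 0; 0 0 0 0; 0 0 0 0",
  "jaw": 0.15,
  "force": 15
}}

```text
time: 37.4
eef_pos: [0.4341, -0.0496, 0.0055]
ee_rot: [0.5, -0.5, 0.5, -0.5]
contact_force: [0.7, 0.4, 3.3]
grip_width: 0.221
```

>>> {"name": "drive_tool", "arguments": {
  "increments": "0 0 0 0; 0 0 0 0; 0 0 0 0; 0 0 0 0; 0 0 0 0"
}}

```text
time: 37.9
eef_pos: [0.4341, -0.0496, 0.0054]
ee_rot: [0.5, -0.5, 0.5, -0.5]
contact_force: [-0.7, -0.2, 4.7]
grip_width: 0.22
```

```bash
python3 - <<'E'
from h import *
togo(.4600,-.2110,.07,0)
E
```

```text
t 37.9 tcp [ 0.4341 -0.0496  0.0054] z axis ang -0.02 tilt [ 0.001 -0.    -1.   ] q6 -0.38 grip 19.4 F [-0.7 -0.2  4.7]
shift cm (tool x y z): [16.14 -6.45  2.6 ]
turn about world z 0.02 => about tool y (down) -0.02
```

>>> {"name": "drive_tool", "arguments": {
  "increments": "0 -0.4 0 0; 0 -1.2 0 0; 0 -2 0 0; 0 -2 0 0; 0 -0.85 0 0"
}}

```text
time: 38.4
eef_pos: [0.4343, -0.0496, 0.0709]
ee_rot: [0.5, -0.499, 0.501, -0.5]
contact_force: [-0.4, 0.0, -0.4]
grip_width: 0.22
```

>>> {"name": "drive_tool", "arguments": {
  "increments": "1.8 0 0.3 0; 3.5 0 0.6 0; 4 0 0.65 0; 4 0 0.65 0; 2 0 0.3 0"
}}

```text
time: 38.9
eef_pos: [0.4588, -0.2052, 0.0691]
ee_rot: [0.5, -0.5, 0.501, -0.499]
contact_force: [-0.7, 0.7, 0.1]
grip_width: 0.22
```

>>> {"name": "drive_tool", "arguments": {
  "increments": "0.8 0 0.1 0; 0 0 0 0; 0 0 0 0; 0 0 0 0; 0 0 0 0"
}}

```text
time: 39.4
eef_pos: [0.4598, -0.2096, 0.0696]
ee_rot: [-0.5, 0.5, -0.5, 0.5]
contact_force: [0.2, -0.1, 0.3]
grip_width: 0.219
```

```bash
python3 - <<'E'
from meas import *
p,im=snap("w16"); togo(.4600,-.2110,.0094,0)
b=im.astype(int); rb=b[...,2]-b[...,0]
q=proj("wrist",[.46,-.211,.09],p); c=blob(rb>35,tuple(q),3); print(q,c.min(0),c.max(0))
q=proj("wrist",[.46,-.211,.072],p); print("TCP+2mm",q)
E
```

```text
t 39.45 tcp [ 0.4598 -0.2098  0.0696] z axis ang 0.03 tilt [-0.  0. -1.] q6 -0.66 grip 19.5 F [-0.8  0.5 -0.1]
shift cm (tool x y z): [0.12 6.02 0.02]
turn about world z -0.03 => about tool y (down) 0.03
[318.91654024 325.36781258] [295. 275.] [339. 341.]
TCP+2mm [318.77564119 304.44483025]
```

>>> {"name": "drive_tool", "arguments": {
  "increments": "0.12 2 0 0; 0 2.2 0 0; 0 1 0 0; 0 0.4 0 0; 0 0.2 0 0"
}}

```text
time: 39.95
eef_pos: [0.4599, -0.2117, 0.0117]
ee_rot: [0.5, -0.5, 0.5, -0.5]
contact_force: [-0.7, 0.1, 0.1]
grip_width: 0.219
```

>>> {"name": "drive_tool", "arguments": {
  "increments": "0 0.08 0 0; 0 0.07 0 0; 0 0 0 0; 0 0 0 0; 0 0 0 0"
}}

```text
time: 40.45
eef_pos: [0.4598, -0.2118, 0.0102]
ee_rot: [0.5, -0.5, 0.5, -0.5]
contact_force: [0.8, 0.0, -0.7]
grip_width: 0.219
```

>>> {"name": "drive_tool", "arguments": {
  "increments": "0 0.05 0 0; 0 0.05 0 0; 0 0 0 0; 0 0 0 0; 0 0 0 0"
}}

```text
time: 40.95
eef_pos: [0.4598, -0.2118, 0.0095]
ee_rot: [0.5, -0.5, 0.5, -0.5]
contact_force: [-2.2, 0.4, 5.2]
grip_width: 0.216
```

>>> {"name": "drive_tool", "arguments": {
  "increments": "0 0 0 0; 0 0 0 0; 0 0 0 0; 0 -0.3 0 0; 0 -1 0 0",
  "jaw": 0.38
}}

```text
time: 41.45
eef_pos: [0.4593, -0.2114, 0.0218]
ee_rot: [-0.5, 0.501, -0.499, 0.5]
contact_force: [-0.7, -0.1, 0.4]
grip_width: 0.38
```

>>> {"name": "drive_tool", "arguments": {
  "increments": "0 -3 0 0; 0 -4 0 0; 0 -4.5 0 0; 0 -4.5 0 0; 0 -3 0 0"
}}

```text
time: 41.95
eef_pos: [0.46, -0.2118, 0.2161]
ee_rot: [0.5, -0.499, 0.502, -0.5]
contact_force: [-0.1, -0.7, -1.3]
grip_width: 0.384
```

>>> {"name": "drive_tool", "arguments": {
  "increments": "4 -2 0 0; 4 -2 0 0; 2 0 0 0; 0 0 0 0; 0 0 0 0"
}}

```text
time: 42.45
eef_pos: [0.4595, -0.3111, 0.2521]
ee_rot: [-0.5, 0.5, -0.5, 0.5]
contact_force: [-0.3, 0.3, -0.6]
grip_width: 0.38
```

```bash
python3 - <<'E'
from meas import *
p,im=snap("w17"); togo(.46,-.211,.2)
b=im.astype(int); rb=b[...,2]-b[...,0]; V=b.max(2)
q=proj("wrist",[.46,-.211,.012],p); c=blob(rb>35,tuple(q),3); print("barb",q,circ(world(c,.012,p)),circ(world(c,.019,p)),c.min(0),c.max(0))
print("top proj",proj("wrist",[.46,-.211,.035],p),"foot",proj("wrist",[.46,-.211,.004],p), "cam",-p["R"].T@p["t"])
q=proj("wrist",[.4595,-.2857,.02],p); c=blob(rb<-40,tuple(q),3); print("reel hub",circ(world(c,.02,p)))
for n,X in dict(filt=[.4695,.218,.025]).items(): print(n,proj("wrist",X,p))
# side/scene: nipple and barb by brass colour
for cam in ("scene","side"):
    im=ctrl.read_camera(cam).astype(int); cv2.imwrite(f"pics/{cam}1.png",im[:,:,::-1].astype(np.uint8)); o=cv2.imread(f"pics/{cam}0.png").astype(int)
    for n,X in dict(nipple=[.634,.119,.01],roll=[.531,.040,.01],barb=[.46,-.211,.018]).items():
        u,v=proj(cam,X).astype(int); w=im[v-14:v+14,u-14:u+14]; d=abs(w-o[v-14:v+14,u-14:u+14,::-1]).max(2); print(cam,n,(u,v),"changed px",(d>40).sum(),end=" ")
        m=(w[...,0]-w[...,2]>35); ys,xs=np.nonzero(m); print("brass",len(xs),(xs.min()+u-14,xs.max()+u-14,ys.min()+v-14,ys.max()+v-14) if len(xs) else "")
E
```

```text
t 42.5 tcp [ 0.4596 -0.3107  0.252 ] z axis ang 0.0 tilt [-0.     0.001 -1.   ] q6 -0.81 grip 33.3 F [-0.1  0.6  0.8]
shift cm (tool x y z): [-9.96  5.21  0.04]
barb [318.27140802 101.96192993] ell centre 459.0 -212.1 axes 19.5 20.0 ell centre 459.0 -212.6 axes 19.2 19.6 [308.  94.] [327. 112.]
top proj [318.31678128 100.26922667] foot [318.25686695 102.50465148] cam [ 0.45924227 -0.23895154  0.39833694]
reel hub ell centre 458.8 -286.1 axes 20.5 20.7
filt [ 325.24196125 -200.3463043 ]
scene nipple (np.int64(248), np.int64(247)) changed px 0 brass 104 (np.int64(244), np.int64(253), np.int64(240), np.int64(253))
scene roll (np.int64(309), np.int64(259)) changed px 0 brass 14 (np.int64(299), np.int64(319), np.int64(251), np.int64(263))
scene barb (np.int64(424), np.int64(229)) changed px 534 brass 3 (np.int64(415), np.int64(418), np.int64(221), np.int64(240))
side nipple (np.int64(268), np.int64(275)) changed px 0 brass 60 (np.int64(262), np.int64(271), np.int64(266), np.int64(279))
side roll (np.int64(324), np.int64(259)) changed px 0 brass 0 
side barb (np.int64(360), np.int64(215)) changed px 255 brass 47 (np.int64(356), np.int64(364), np.int64(209), np.int64(220))
```

```bash
python3 - <<'E'
from meas import *
im=cv2.imread("pics/side1.png").astype(int); u,v=proj("side",[.470,.2181,.023]); V=im.max(2); print("pred",u,v)
m=((V>225)); 
for n,P in (("w8",None),("w11",None)):
    p,w=load(n); H=[proj("wrist",[.470+.98*s*.0406-.199*t*.02,.2181+.199*s*.0406+.98*t*.02,.018],p) for s in (1,-1) for t in (1,-1)]
    from holes import holes
    try: c=holes(n,H,r=5).mean(0); print(n,"holder",c.round(1))
    except Exception as e: print(n,e)
print(ctrl.close_job())
E
```

```text
pred 348.86813590392916 299.2772694605304
w8 holder [469.9 218.1]
w11 holder [453.2 242.8]
the job is handed in; nothing more can be done
Noneholes.py:6: RuntimeWarning: invalid value encountered in scalar divide
  P.append(plane("wrist",(d*xx).sum()/d.sum(),(d*yy).sum()/d.sum(),z,p)[:2]*1000)
```

Both kits are made up in the order asked, and the job is handed in at about 43 s. Nothing was dropped. The reported wrist force stayed near 11 N at most, at the end of each move.

**Filter kit**
- **Filter holder:** lies in the wider recess, centre about (470, 218) mm, 11.5°.
- **Vent filter:** seated flat between the lips, centred to about 0.7 mm along both x and y. I gripped it once too high on the rim and regripped it lower before lifting.
- **Key set:** lies in the narrower recess, centre (453.8, 307.8) mm, 11.3°.

**Hose kit**
- **Tape reel:** flat in the larger round recess, hub within 1 mm of centre.
- **Hose barb:** upright in the small recess, within about 2 mm of centre.
- **Left alone:** the nipple and black roll had not changed in the scene or side pictures.

**Checks that failed or disagreed**
- **Holder re-check:** my final numeric check, on an older picture, gave (453, 243) mm for the holder with an "invalid value" warning. In that view at least one screw hole was not found, and possibly more were hidden, so I count it as a failed measurement. The filter and holder were last seen well seated in the picture taken just before the key set was laid, and nothing came near them afterwards.
- **Hose tray position:** the first estimate was about 4 mm off along y. I re-measured the tray before using it.
- **Grip widths:** they read 0.5–2.5 mm under the nominal sizes throughout.

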